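# Clear the ledge and post the spacer through the sprung flap

### The arm

A 6-joint arm with a two-finger parallel gripper is mounted at the origin on the work surface. World frame = base frame: x ahead of the robot, y to its left, z up, the work surface at z = 0. Lengths are in m, angles in rad, forces in N, time in s.
With the tool pointing down it reaches from about 0.35 to 0.95 m from the base axis. Payload 17.4 kg.
Tool frame: the origin (TCP) lies midway between the tips of the shut fingers; the grasp point (between the pads) lies 19 mm behind it; z points along the fingers, x is the direction in which the jaws open and shut, and the axes are right-handed (so a half turn about z gives the same grasp; the last joint's range is limited). The gripper opens to 93 mm and grips with 3 to 60 N. Pads are 15 mm wide; open, the fingers measure 128 mm over their backs; the gripper's body (75 mm by 188 mm) begins 65 mm behind the grasp point.
Start: joints at [1.285, 0.116, 1.442, -0, 1.584, -0.038], TCP at [0.166, 0.654, 0.219] pointing down, gripper open.
Joint ranges: [-2.83, 2.83], [-0.83, 2.19], [0.07, 2.5], [-1.14, 4.28], [0.01, 3], [-2.97, 2.97]. Speed limits (rad/s): [1.89, 1.89, 2.22, 3.14, 3.14, 3.14].

### API

Orientations are given as a unit quaternion [w, x, y, z].
In Python, from station import robot gives the robot as it stands.
- The arm moves only by the tool servo_tool, never from a script. Its argument "steps" is a list of rows, each an object with "grip": the opening, from -1 (shut) to 1 (fully open), so that 0 is half open; "slide": the shift along the tool's x, y, z each as a share of 0.5 m, from -1 to 1, a list of three; "spin": the turn about the tool's z as a share of 1.5 rad, from -1 to 1. A call has 1 to 12 rows; each row shifts and turns the commanded pose from where the row before left it, along the tool's axes as they then stand; what a row does not reach is not made up. A row lasts 1/8 s, in which the tool goes at most 62.5 mm and 10.7 degrees, less where a joint would pass 70% of its speed; a pose out of reach is approached as far as the arm can. A call with a number of a shift or a turn outside -1 to 1 is refused whole. A call with a gripper value outside its range is refused whole. The fingers move at their own pace and stop on an object; "newtons" is the grip in N (left out, the last holds). Time passes only in rows, so rows that do not move let the fingers close. It gives the time, the measured TCP pose, the force and the opening at its end, in the units of the state.
- robot.observe(): the state, without advancing time (a new reading comes with each control period).
- robot.capture(name): name is "scene" or "top" or "wrist"; returns the picture (420x560x3 uint8, red, green, blue); there is no depth.
- robot.get_calibration(name): a dict with "mtx" (3x3 intrinsics, pixels), "dist" ([k1, k2, p1, p2, k3] as OpenCV has them; the pictures are not rectified), "cam_to_world" (4x4, takes a point from camera to world coordinates). Camera axes: x right, y up, looking along -z (the intrinsics and any distortion apply to the point x, -y, -z); pixel columns grow to the right and rows downward; lengths in m; the calibration is good to about 2 mm. A picture is of the moment at which its call begins: read the wrist's pose just before it. get_calibration takes no time and is no camera call; for the wrist camera it gives the pose at the moment of the call.
- robot.sign_off(): hands the job in, once; it reports no verdict.
Trained networks look in the newest picture that a camera, given by its name, has taken for a name from the list of things; names that differ only in an ending like _2 or _b are one class to them, and where a whole thing is asked for, a point or a joint stands for the part that bears it (a point fixed in the world has none). Each returns a list of dicts, best first, with "conf" (0 to 1); they miss things now and then, are a little off and sometimes report something else, mostly with a low value. They report only what shows in the picture. A call takes as long as a camera call. They do not tell look-alikes from the thing itself.
- robot.masks_of(camera, thing): "pixels" (420x560 bool, what is visible of it) and "extent" ([left, top, width, height] in pixels, round what is visible of it).
The state is a dict: "time_s": time; "joint_pos": joint angles; "joint_vel": joint speeds; "tau": joint torques, N m; "ee_pos": TCP position; "tcp_rot": TCP orientation; "force": force on the tool from outside, world axes, zero at the start; "moment": the same for the moment, N m; "gripper_width": opening from 0.0 (shut) to 1.0 (fully open).
Only numpy, scipy, OpenCV 4.12 (cv2) and the standard library are available. Lean on these libraries where they do the work, as an engineer would, in place of code of your own. Each camera call takes 0.05 s, during which the arm holds its last target.

### The job

Someone left the black folding hex key set on the loading ledge of the flap bin: take it off and lay it (do not drop it from a height) in the pulled-out drawer of the parts cabinet. Then put the square white nylon spacer tube on the cleared ledge and push it through the sprung flap, right off the end of the shelf inside so that it falls to the bottom of the bin and the flap shuts behind it. Leave the other loose things on the bench where they are.

Things in the scene. Friction and masses are not known exactly. Their poses are not given: they have to be found in the camera images.
- bin: Fixed upright flap bin with clear sides and roof, 130 mm wide (y), 235 mm deep (x), 215 mm tall. Origin: on the bench below the middle of its front face (x = 0); x points level into the bin, z up. The face is 12 mm thick; its opening is 70 mm wide and 64 mm high, sill at z = 130 mm, lintel underside at z = 194 mm, centred on y = 0.
- ledge_front (a point): Middle of the front edge of the bin's level loading ledge, on its top. The ledge is 100 mm wide and runs 160 mm from here along bin +x to the front face, level with the sill (z = 130 mm). Two guide lips, 10 mm high and 6 mm thick, run along it, 64 mm apart inside.
- shelf_edge (a point): Middle of the inner shelf's end, 50 mm inside the front face, level with the ledge; beyond it is a 124 mm drop. The 120 mm tube tips over only when pushed until its tail is some 20 to 30 mm inside the face. A shut gripper pointing straight down is stopped by the lintel before that; tilted 35 to 45 degrees forward it reaches in under the lintel (30 mm is enough).
- flap (a joint): Sprung aluminium flap that closes the bin's opening, 66 mm wide, 58 mm tall, 5 mm thick, hinged along its top edge (bin x = 10 mm, z = 192 mm). 0 = shut (hanging upright); grows to 1.8 rad as it is pushed inward (bin +x). The spring shuts it again: well under 1 N at its lower edge, a few N near the hinge.
- hexset_mid (a point): Centre of the black folding hex key set (the obstacle), 34 (its x) x 110 (its y, long axis) x 26 mm (z), about 250 g. It starts lying across the two guide lips of the ledge, its underside 10 mm above the ledge.
- tube_mid (a point): Centre of the white nylon spacer tube of square section, 120 mm long (its x), 40 x 40 mm, about 200 g, with only a 12 mm bore; a shut gripper can push on its end. It starts lying on the bench on one side or the other of the bin.
- drawer_spot (a point): Point on the floor of the cabinet's pulled-out translucent drawer, middle of the part open from above. x points into the cabinet (level), z up. Free floor: 66 mm to the drawer front (-x), 60 mm or more to the cabinet's face (+x; its top is 74 mm above this floor), 83 mm to each side. The side walls rise 55 mm, the front 63 mm above the floor.
- drawer (a joint): Slide of the drawer (m): -0.15 = shut, 0 = pulled out by 150 mm, grows as it is pulled out further; it starts near 0 and slides with about 3 N of friction.
- roundtube: round white nylon tube, 44 mm across and 110 mm tall, standing on end; not part of the job. Origin: at its underside.
- socket: deep chrome socket, 38 mm across, 80 mm tall, standing; not part of the job. Origin: at its underside.
- clamp: green C-shaped pipe clamp, about 140 x 60 mm, 24 mm tall, lying flat; not part of the job. Origin: at its underside.
- driver: black-handled screwdriver, 190 mm, lying; not part of the job. Origin: at its underside.
- wrench: steel wrench, 180 mm, lying; not part of the job. Origin: at its underside.
- jar: lidded jar, 64 mm across, 85 mm tall; not part of the job. Origin: at its underside.
- hexset: The same hex key set; origin at the middle of its underside.
- tube: The same square tube; origin at the middle of its underside as it lies at the start.
Things that resemble listed ones, but are neither listed nor needed, are in the scene too. What is shaped like the hexset but red or yellow is not meant. Leave any purple look-alike of the tube alone.

How it is judged:
On the way, in this order (a step that is already met when the one before it is completed fails the run):
1. the hex key set lies released in the drawer (x of hexset_mid in the frame of drawer_spot between -0.075 and 0.13 m and y of hexset_mid in the frame of drawer_spot between -0.085 and 0.085 m and z of hexset_mid in the frame of drawer_spot between 0 and 0.04 m and contact force between hexset and the fingers below 0.05 N and linear speed of hexset below 0.03 m/s), for 0.2 s.
2. the tube holds the flap open on its way in (value of joint flap above 0.5 rad and x of tube_mid in the frame of bin between -0.05 and 0.06 m and y of tube_mid in the frame of bin between -0.035 and 0.035 m and z of tube_mid in the frame of bin between 0.13 and 0.19 m), for 0.05 s.
At the end, for the whole second after the job is handed in: The hex key set lies at rest on the drawer's floor, within its walls (centre less than 40 mm above the floor); the square tube lies at rest inside the bin, behind the front and fallen off the inner shelf (centre below 110 mm), and the flap is shut (under 0.1 rad) (x of hexset_mid in the frame of drawer_spot between -0.075 and 0.13 m and y of hexset_mid in the frame of drawer_spot between -0.085 and 0.085 m and z of hexset_mid in the frame of drawer_spot between 0 and 0.04 m and contact force between hexset and the fingers below 0.05 N and x of tube_mid in the frame of bin between 0.05 and 0.235 m and y of tube_mid in the frame of bin between -0.065 and 0.065 m and z of tube_mid in the frame of bin below 0.11 m and value of joint flap below 0.1 rad and linear speed of each of tube, hexset below 0.02 m/s); the robot touches nothing.
It fails at once if another loose thing (round tube, socket, clamp, screwdriver, wrench or jar) is moved by more than 40 mm (distance of any of roundtube, socket, clamp, driver, wrench, jar from where it was at the start of the episode above 0.04 m).
It fails at once if the hex key set is dropped into the drawer from a height (over 0.9 m/s within the drawer) (x of hexset_mid in the frame of drawer_spot between -0.075 and 0.13 m and y of hexset_mid in the frame of drawer_spot between -0.085 and 0.085 m and z of hexset_mid in the frame of drawer_spot between -0.02 and 0.06 m and linear speed of hexset above 0.9 m/s).
It also fails if it takes over 72 s, if anything falls off the work surface, if the arm or the gripper's body presses on something with over 40 N, if the wrist force passes 120 N, or if a joint passes its speed limit or range.

## Working session

There is one attempt and no reset: what is moved stays moved. The work goes in short steps, Python scripts to look and compute and a tool call to move; the robot and the scene stay as the last step left them, time stands still between calls to the robot, and variables do not carry over. Pictures are saved under pics/ and viewed, and the job is handed in when it is done.

Besides the shell and the picture viewer there is one more tool, called after "Emit:" as name(argument=value, ...), one argument or row to a line, values as JSON. servo_tool: Moves the arm, as the interface text tells. Its arguments: {"type":"object","properties":{"steps":{"type":"array","items":{"type":"object","properties":{"grip":{"type":"number"},"slide":{"type":"array","items":{"type":"number","minimum":-1,"maximum":1}},"spin":{"type":"number","minimum":-1,"maximum":1}}}},"newtons":{"type":"number"}},"required":["steps"]}

```bash
mkdir -p pics; ls
python3 - <<'E'
from station import robot
import cv2, numpy as np
s=robot.observe(); print({k:np.round(v,3).tolist() for k,v in s.items()})
for c in ['scene','top','wrist']:
    im=robot.capture(c); cv2.imwrite(f'pics/{c}0.png',im[:,:,::-1])
    k=robot.get_calibration(c); print(c,np.round(k['mtx'],1).tolist(),k['dist'],np.round(k['cam_to_world'],3).tolist())
E
```

```text
pics
{'time_s': 0.0, 'joint_pos': [1.285, 0.116, 1.442, -0.0, 1.584, -0.038], 'joint_vel': [0.002, 0.001, -0.0, 0.001, 0.001, -0.001], 'tau': [-0.002, -72.128, -62.26, 0.078, 0.024, 0.0], 'ee_pos': [0.166, 0.654, 0.218], 'tcp_rot': [0.0, 0.789, 0.614, -0.0], 'force': [0.392, 0.843, 0.26], 'moment': [0.001, -0.025, -0.015], 'gripper_width': 1.001}
scene [[487.5, 0.0, 275.0], [0.0, 487.5, 213.0], [0.0, 0.0, 1.0]] [0.0188976 0.        0.        0.        0.       ] [[0.176, -0.749, 0.638, 1.346], [0.984, 0.125, -0.124, -0.209], [0.013, 0.65, 0.76, 1.084], [0.0, 0.0, 0.0, 1.0]]
top [[516.4, 0.0, 277.2], [0.0, 516.4, 205.0], [0.0, 0.0, 1.0]] [0.0199925 0.        0.        0.        0.       ] [[0.02, 0.982, -0.187, 0.258], [-1.0, 0.022, 0.01, -0.031], [0.013, 0.187, 0.982, 1.676], [0.0, 0.0, 0.0, 1.0]]
wrist [[338.6, 0.0, 282.9], [0.0, 338.6, 210.2], [0.0, 0.0, 1.0]] [-0.07490462  0.          0.          0.          0.        ] [[0.245, -0.942, -0.229, 0.102], [0.969, 0.238, 0.06, 0.67], [-0.002, -0.236, 0.972, 0.383], [0.0, 0.0, 0.0, 1.0]]
```

View pics/scene0.png

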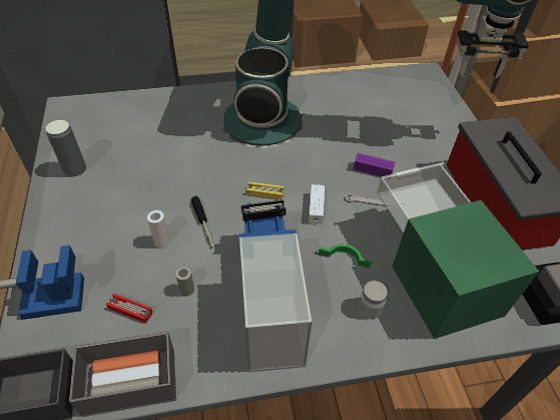

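View pics/top0.png

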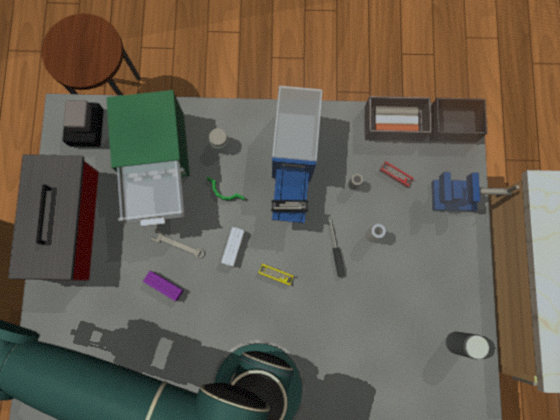

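View pics/wrist0.png

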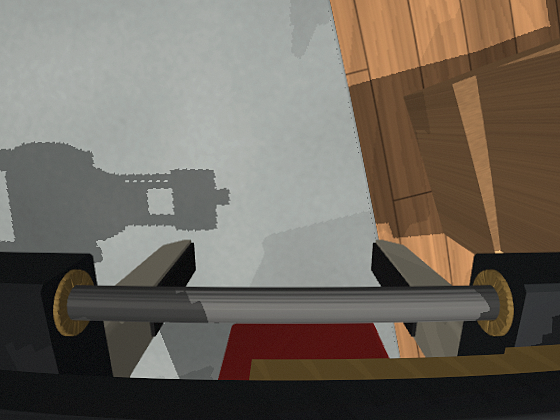

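```bash
cat > h.py <<'E'
import numpy as np, cv2
from station import robot
CAL={}
def cal(c):
    k=robot.get_calibration(c); return np.array(k['mtx']),np.array(k['dist']),np.array(k['cam_to_world'])
def proj(c,P,K=None):
    m,d,T=K or CAL.setdefault(c,cal(c))
    P=np.atleast_2d(P).astype(float); R=np.diag([1,-1,-1])@T[:3,:3].T
    return cv2.projectPoints(P,cv2.Rodrigues(R)[0],-R@T[:3,3],m,d)[0].reshape(-1,2)
def unproj(c,uv,z,K=None):
    m,d,T=K or CAL.setdefault(c,cal(c))
    n=cv2.undistortPoints(np.array(uv,float).reshape(-1,1,2),m,d).reshape(-1,2)
    r=np.c_[n[:,0],-n[:,1],-np.ones(len(n))]@T[:3,:3].T; o=T[:3,3]
    return o+r*((z-o[2])/r[:,2])[:,None]
def box(x0,x1,y0,y1,z0,z1):
    return np.array([[x,y,z] for x in(x0,x1) for y in(y0,y1) for z in(z0,z1)],float)
def place(P,x,y,yaw,z=0):
    c,s=np.cos(yaw),np.sin(yaw); return P@np.array([[c,-s,0],[s,c,0],[0,0,1]]).T+[x,y,z]
def sil(c,boxes,K=None):
    im=np.zeros((420,560),np.uint8)
    for b in boxes: 
        h=cv2.convexHull(proj(c,b,K).astype(np.float32)).reshape(-1,2)
        cv2.fillConvexPoly(im,np.round(h*16).astype(int),1,cv2.LINE_8,4)
    return im>0
E
python3 - <<'E'
from h import *
out={}
for c in ['top','scene']:
    im=robot.capture(c); robot_im=im; cv2.imwrite(f'pics/{c}1.png',im[:,:,::-1])
    for t in ['bin','hexset','tube','drawer','roundtube','socket','clamp','driver','wrench','jar']:
        r=robot.masks_of(c,t)
        for i,q in enumerate(r):
            print(c,t,i,round(q['conf'],2),q['extent'],int(q['pixels'].sum()), np.round(im[q['pixels']].mean(0)) if q['pixels'].any() else '')
            out[f'{c}_{t}_{i}']=q['pixels']
np.savez('masks.npz',**out)
E
```

```text
top bin 0 0.89 [271.1, 87.7, 54.4, 136.3] 5105 [105. 115. 125.]
top hexset 0 0.97 [257.6, 260.6, 36.0, 24.7] 363 [139. 135.  73.]
top hexset 1 0.88 [271.3, 201.0, 35.2, 10.9] 449 [71. 73. 72.]
top hexset 2 0.76 [381.6, 160.6, 33.9, 25.2] 365 [125.  85.  80.]
top hexset 3 0.72 [271.7, 88.3, 48.6, 134.3] 5053 [105. 115. 126.]
top tube 0 0.82 [220.8, 226.4, 24.4, 40.6] 528 [168. 174. 179.]
top tube 1 0.79 [141.4, 269.3, 37.3, 35.0] 559 [110.  54. 125.]
top drawer 0 0.6 [119.8, 160.2, 65.4, 67.7] 3694 [140. 145. 147.]
top drawer 1 0.57 [365.3, 220.3, 19.5, 20.9] 285 [120. 122. 119.]
top drawer 2 0.23 [151.4, 231.1, 51.1, 27.4] 317 [136. 133. 122.]
top roundtube 0 0.75 [367.5, 223.1, 18.3, 18.7] 266 [120. 122. 120.]
top roundtube 1 0.69 [205.9, 179.7, 34.9, 23.9] 137 [ 50. 118.  62.]
top socket 0 0.72 [350.5, 173.5, 16.0, 14.5] 189 [99. 98. 92.]
top clamp 0 0.75 [209.6, 180.0, 30.6, 21.4] 133 [ 49. 119.  62.]
top clamp 1 0.25 [365.9, 222.8, 16.9, 18.0] 284 [120. 122. 120.]
top driver 0 0.67 [335.2, 247.6, 10.6, 31.1] 225 [60. 61. 59.]
top driver 1 0.48 [223.4, 225.1, 20.2, 42.7] 476 [172.
[... 368 characters left out ...]
180.5, 35.8, 16.5] 442 [140. 129.  68.]
scene hexset 3 0.3 [355.3, 283.4, 33.4, 38.7] 831 [111. 112. 104.]
scene tube 0 0.76 [356.7, 153.3, 36.6, 22.6] 622 [84. 41. 97.]
scene tube 1 0.67 [308.1, 186.5, 19.3, 36.8] 503 [182. 187. 190.]
scene drawer 0 0.56 [376.7, 165.0, 96.2, 66.8] 3433 [140. 142. 135.]
scene roundtube 0 0.77 [146.0, 205.7, 22.4, 40.8] 638 [131. 128. 123.]
scene socket 0 0.6 [177.2, 267.5, 18.2, 27.6] 410 [92. 90. 84.]
scene clamp 0 0.78 [317.5, 243.4, 53.1, 22.6] 469 [44. 92. 52.]
scene clamp 1 0.59 [307.5, 185.2, 15.3, 37.8] 552 [178. 183. 186.]
scene driver 0 0.54 [189.5, 196.3, 24.2, 51.7] 294 [51. 51. 49.]
scene jar 0 0.87 [357.1, 279.8, 32.8, 39.7] 854 [111. 111. 103.]
```

```bash
cat > fit.py <<'E'
from h import *
from scipy.optimize import minimize
M=np.load('masks.npz')
def iou(a,b): return (a&b).sum()/max(1,(a|b).sum())
def fit(boxes,ms,x0,z=0,ign=None):
    def f(p):
        s=0
        for c,m in ms:
            q=sil(c,[place(b,*p[:3],z) for b in boxes])
            if ign is not None and c in ign: q=q&~ign[c]; m=m&~ign[c]
            s+=iou(q,m)
        return -s/len(ms)
    best=None
    for dy in (0,.15,-.15):
        s0=np.array(x0,float)+[0,0,dy]
        sim=np.vstack([s0]+[s0+d for d in np.diag([.015,.015,.15])])
        r=minimize(f,s0,method='Nelder-Mead',options=dict(initial_simplex=sim,maxiter=250,xatol=2e-4,fatol=1e-4))
        if best is None or r.fun<best.fun: best=r
    return best.x,-best.fun
E
python3 - <<'E'
from fit import *
K=cv2.getStructuringElement(2,(5,5))
hx=[box(-.017,.017,-.055,.055,0,.026)]; tb=[box(-.06,.06,-.02,.02,0,.04)]
bn=[box(0,.235,-.065,.065,0,.215),box(-.16,0,-.05,.05,.12,.14)]
for nm,bx,keys,c0,z,yaw in [('hexset',hx,('top_hexset_1','scene_hexset_0'),(288,206),.14,0),('tube',tb,('top_tube_0','scene_tube_1'),(233,247),0,-.3),]:
    p=unproj('top',[c0],z+.02)[0]
    for yaw0 in ([yaw]):
        ms=[(k.split('_')[0],M[k]) for k in keys]
        for sel in (ms,ms[:1],ms[1:]): print(nm,fit(bx,sel,[p[0],p[1],yaw0],z))
ign={c:cv2.dilate((M[k]).astype(np.uint8),K)>0 for c,k in (('top','top_hexset_1'),('scene','scene_hexset_0'))}
p=unproj('top',[(293,165)],.215)[0];print(p)
ms=[('top',M['top_bin_0']),('scene',M['scene_bin_0'])]
for sel in (ms,ms[:1],ms[1:]): print('bin',fit(bn,sel,[p[0],p[1],0.],0,ign))
im=cv2.imread('pics/top1.png'); cv2.imwrite('pics/topz.png',cv2.resize(im[75:295,100:350],None,fx=3.2,fy=2.7,interpolation=2)[:600,:800])
E
```

```text
hexset (array([ 0.54808922, -0.08371328,  0.02242148]), np.float64(0.8646510095445981))
hexset (array([ 0.54819513, -0.08070596,  0.02801052]), np.float64(0.9315352697095436))
hexset (array([ 0.54635145, -0.08062749, -0.09319272]), np.float64(0.8077889447236181))
tube (array([ 0.43326172,  0.09207204, -0.28972117]), np.float64(0.8772409408773045))
tube (array([ 0.43424155,  0.09422474, -0.28311701]), np.float64(0.9263157894736842))
tube (array([ 0.42949568,  0.09203982, -0.31083662]), np.float64(0.8439597315436241))
[ 0.65580189 -0.08907802  0.215     ]
bin (array([ 0.66513862, -0.09238355, -0.07731285]), np.float64(0.9729646298946277))Traceback (most recent call last):
  File "<stdin>", line 13, in <module>
  File "fit.py", line 17, in fit
    r=minimize(f,s0,method='Nelder-Mead',options=dict(initial_simplex=sim,maxiter=250,xatol=2e-4,fatol=1e-4))
    res = _minimize_neldermead(fun, x0, args, callback, bounds=bounds,
                               **options)
    fxcc = func(xcc)
    fx = function(np.copy(x), *(wrapper_args + args))
  File "fit.py", line 9, in f
    q=sil(c,[place(b,*p[:3],z) for b in boxes])
  File "h.py", line 22, in sil
    h=cv2.convexHull(proj(c,b,K).astype(np.float32)).reshape(-1,2)
                     ~~~~^^^^^^^
  File "h.py", line 7, in proj
    m,d,T=K or CAL.setdefault(c,cal(c))
                                ~~~^^^
  File "h.py", line 5, in cal
    k=robot.get_calibration(c); return np.array(k['mtx']),np.array(k['dist']),np.array(k['cam_to_world'])
ValueError: time passes only in moves, steps and waits
```

```bash
cat > fixh.py <<'E'
s=open('h.py').read()
s=s.replace("K or CAL.setdefault(c,cal(c))","K or getc(c)")
s=s.replace("def proj(","def getc(c):\n    if c not in CAL: CAL[c]=cal(c)\n    return CAL[c]\ndef proj(",1)
open('h.py','w').write(s)
E
python3 fixh.py
python3 - <<'E'
from fit import *
K=cv2.getStructuringElement(2,(5,5))
bn=[box(0,.235,-.065,.065,0,.215),box(-.16,0,-.05,.05,.12,.14)]
ign={c:cv2.dilate((M[k]).astype(np.uint8),K)>0 for c,k in (('top','top_hexset_1'),('scene','scene_hexset_0'))}
ms=[('top',M['top_bin_0']),('scene',M['scene_bin_0'])]
for sel in (ms,ms[:1],ms[1:]): print('bin',fit(bn,sel,[.66,-.09,0.],0,ign))
for c in('top','scene'):
    im=cv2.imread(f'pics/{c}1.png')
    L=[place(box(0,.235,-.065,.065,.215,.215),.665,-.092,-.077),place(box(-.16,0,-.05,.05,.13,.13),.665,-.092,-.077),place(box(-.017,.017,-.055,.055,0,.026),.548,-.082,0.0,.14),place(box(-.06,.06,-.02,.02,0,.04),.4335,.0925,-.29)]
    f=4
    x0,y0,w,h=(200,80,190,140) if c=='top' else (220,160,130,150)
    if c=='top': y0=130
    z=cv2.resize(im[y0:y0+h,x0:x0+w],None,fx=f,fy=f,interpolation=2)
    for b in L:
        hh=cv2.convexHull(proj(c,b).astype(np.float32)).reshape(-1,2)
        cv2.polylines(z,[np.round((hh-[x0,y0]+.5)*f).astype(int)],True,(0,0,255),1)
    cv2.imwrite(f'pics/{c}z.png',z)
x0,y0=90,80
im=cv2.imread('pics/top1.png');cv2.imwrite('pics/topd.png',cv2.resize(im[85:235,100:260],None,fx=4,fy=4,interpolation=2))
E
```

```text
bin (array([ 0.66525132, -0.09218901, -0.07900513]), np.float64(0.9730623899931967))
bin (array([ 0.66550284, -0.09180628, -0.07486097]), np.float64(0.9768545994065282))
bin (array([ 0.66661758, -0.0935578 , -0.08014058]), np.float64(0.9813698040060306))
```

View pics/topz.png

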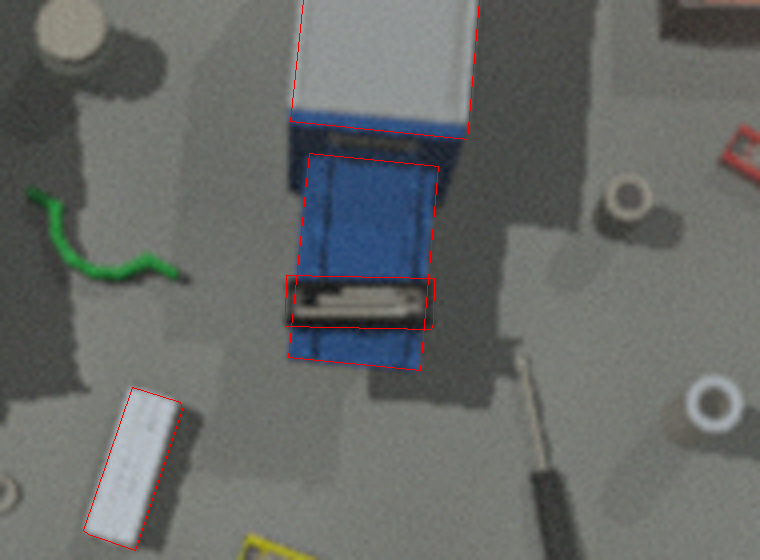

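View pics/scenez.png

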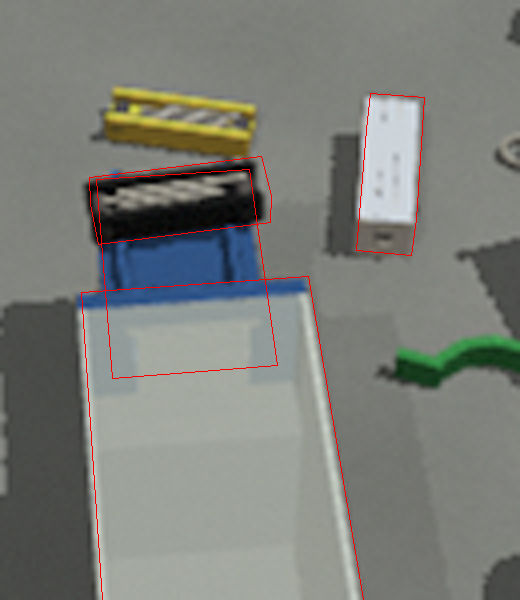

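View pics/topd.png

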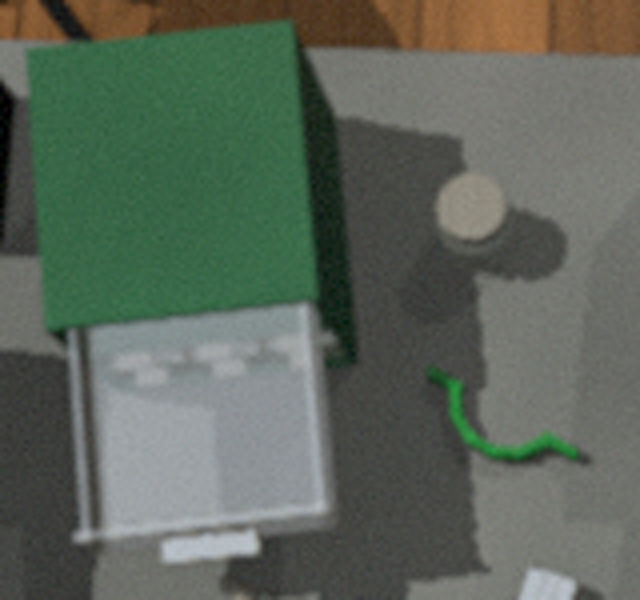

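Run:
```python
from h import *
im=cv2.imread('pics/scene1.png');cv2.imwrite('pics/scened.png',cv2.resize(im[145:345,340:540],None,fx=3,fy=3,interpolation=2))
```

```text
(no output)
```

View pics/scened.png

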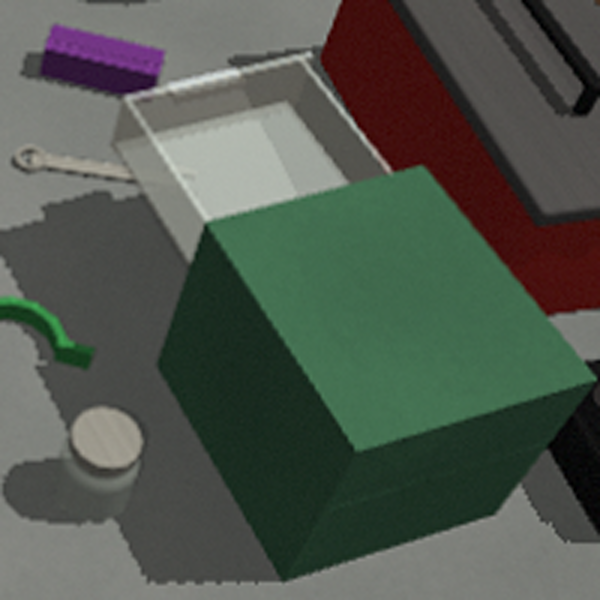

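Run:
```python
from h import *
def ray(c,uv):
    a=unproj(c,[uv],0)[0]; o=getc(c)[2][:3,3]; return o,(a-o)/np.linalg.norm(a-o)
def tri(a,b):
    (o1,d1),(o2,d2)=ray('scene',a),ray('top',b)
    t=np.linalg.lstsq(np.c_[d1,-d2],o2-o1,rcond=None)[0]
    p,q=o1+t[0]*d1,o2+t[1]*d2; return (p+q)/2,np.linalg.norm(p-q)
Z=lambda s:np.array(s)/3+[340,145]-.5+.17
Y=lambda s:np.array(s)/4+[100,85]-.5+.12
for n,a,b in [('cFR',(210,225),(317,302)),('cFL',(425,167),(50,330)),('cBR',(355,450),(293,22)),('cBL',(595,380),(28,50)),('dR',(125,98),(328,513)),('dL',(308,55),(78,538))]:
    p,e=tri(Z(a),Y(b)); print(n,p.round(4),round(e,4))
```

```text
cFR [0.6696 0.2495 0.1907] 0.0011
cFL [0.6426 0.4434 0.1947] 0.0016
cBR [0.8863 0.2766 0.1959] 0.0028
cBL [0.859  0.4747 0.1942] 0.0029
dR [0.5124 0.2336 0.1804] 0.0011
dL [0.4893 0.4124 0.1823] 0.0034
```

Emit:
servo_tool(
  steps=[
    {"grip": 1,"slide": [0,0,-0.08],"spin": 0},
    {"grip": 1,"slide": [0,0,-0.08],"spin": 0},
    {"grip": 1,"slide": [0,0,0],"spin": 0.11},
    {"grip": 1,"slide": [0,0,0],"spin": 0.11},
    {"grip": 1,"slide": [0,0,0],"spin": 0.11},
    {"grip": 1,"slide": [0,0,0],"spin": 0.11},
    {"grip": 1,"slide": [0,0,0],"spin": 0.11},
    {"grip": 1,"slide": [0,0,0],"spin": 0.11},
    {"grip": 1,"slide": [0,0,0],"spin": 0.11},
    {"grip": 1,"slide": [0,0,0],"spin": 0.11},
    {"grip": 1,"slide": [0,0,0],"spin": 0},
  ],
  newtons=30,
)

```text
time_s: 2.62
ee_pos: [0.1656, 0.6544, 0.2986]
tcp_rot: [-0.0, 1.0, 0.002, -0.0]
force: [0.1, 0.2, -0.3]
gripper_width: 0.997
```

```bash
cat >> h.py <<'E'
def Rq(q): 
    from scipy.spatial.transform import Rotation as R
    return R.from_quat([q[1],q[2],q[3],q[0]]).as_matrix()
def go(target,yaw=None):
    s=robot.observe(); R=Rq(s['tcp_rot']); p=np.array(s['ee_pos'])
    d=R.T@(np.array(target)-p)
    print('t',round(s['time_s'],2),'p',p.round(4),'yawx',round(np.arctan2(R[1,0],R[0,0]),4),'z',R[:,2].round(3),'g',round(s['gripper_width'],3),'F',np.round(s['force'],1),'j',np.round(s['joint_pos'],3))
    print('tool d',d.round(4),'shares',(d/.5).round(4), 'rows>=',np.linalg.norm(d)/.0625)
    if yaw is not None: print('spin share total',(np.arctan2(R[1,0],R[0,0])-yaw)/1.5)
E
python3 -c "
from h import *
go([.548,-.083,.30],0.01)"
```

```text
t 2.62 p [0.1656 0.6544 0.2986] yawx 0.0039 z [-0.  0. -1.] g 0.997 F [ 0.1  0.2 -0.3] j [1.285 0.107 1.324 0.    1.711 1.281]
tool d [ 0.3796  0.7389 -0.0014] shares [ 0.7591  1.4778 -0.0028] rows>= 13.290646369335656
spin share total -0.004066812971280039
```

Emit:
servo_tool(
  steps=[
    {"grip": 1,"slide": [0.05,0.1,0]},
    {"grip": 1,"slide": [0.05,0.1,0]},
    {"grip": 1,"slide": [0.05,0.1,0]},
    {"grip": 1,"slide": [0.05,0.1,0]},
    {"grip": 1,"slide": [0.05,0.1,0]},
    {"grip": 1,"slide": [0.05,0.1,0]},
    {"grip": 1,"slide": [0.05,0.1,0]},
    {"grip": 1,"slide": [0.05,0.1,0]},
    {"grip": 1,"slide": [0.05,0.1,0]},
    {"grip": 1,"slide": [0.05,0.1,0]},
    {"grip": 1,"slide": [0.05,0.1,0]},
    {"grip": 1,"slide": [0.05,0.1,0]},
  ],
)

```text
schema error: expected keys grip, slide, spin
```

```bash
python3 -c "
from h import *
go([.548,-.083,.30],0.01)"
```

```text
t 2.62 p [0.1656 0.6544 0.2986] yawx 0.0039 z [-0.  0. -1.] g 0.997 F [ 0.1  0.2 -0.3] j [1.285 0.107 1.324 0.    1.711 1.281]
tool d [ 0.3796  0.7389 -0.0014] shares [ 0.7591  1.4778 -0.0028] rows>= 13.290646369335656
spin share total -0.004066812971280039
```

Emit:
servo_tool(
  steps=[
    {"grip": 1,"slide": [0.05,0.1,0],"spin": 0},
    {"grip": 1,"slide": [0.05,0.1,0],"spin": 0},
    {"grip": 1,"slide": [0.05,0.1,0],"spin": 0},
    {"grip": 1,"slide": [0.05,0.1,0],"spin": 0},
    {"grip": 1,"slide": [0.05,0.1,0],"spin": 0},
    {"grip": 1,"slide": [0.05,0.1,0],"spin": 0},
    {"grip": 1,"slide": [0.05,0.1,0],"spin": 0},
    {"grip": 1,"slide": [0.05,0.1,0],"spin": 0},
    {"grip": 1,"slide": [0.05,0.1,0],"spin": 0},
    {"grip": 1,"slide": [0.05,0.1,0],"spin": 0},
    {"grip": 1,"slide": [0.05,0.1,0],"spin": 0},
    {"grip": 1,"slide": [0.05,0.1,0],"spin": 0},
  ],
)

```text
time_s: 4.12
ee_pos: [0.4678, 0.0534, 0.299]
tcp_rot: [-0.0, 1.0, 0.004, 0.0]
force: [0.8, 0.4, -0.4]
gripper_width: 1.0
```

```bash
python3 -c "
from h import *
go([.548,-.083,.24],0.01)"
```

```text
t 4.12 p [0.4678 0.0534 0.299 ] yawx 0.0076 z [ 0.001  0.    -1.   ] g 1.0 F [ 0.8  0.4 -0.4] j [ 0.059 -0.344  1.735  0.     1.75   0.052]
tool d [0.0791 0.137  0.059 ] shares [0.1582 0.2741 0.1181] rows>= 2.7020620041699055
spin share total -0.001583893742939312
```

Emit:
servo_tool(
  steps=[
    {"grip": 1,"slide": [0.04,0.068,0.01],"spin": 0},
    {"grip": 1,"slide": [0.04,0.068,0.02],"spin": 0},
    {"grip": 1,"slide": [0.04,0.069,0.04],"spin": 0},
    {"grip": 1,"slide": [0.038,0.069,0.048],"spin": 0},
    {"grip": 1,"slide": [0,0,0],"spin": 0},
  ],
)

```text
time_s: 4.75
ee_pos: [0.5467, -0.0831, 0.2372]
tcp_rot: [-0.0, 1.0, 0.002, -0.002]
force: [-0.1, 1.0, 0.7]
gripper_width: 1.001
```

Run:
```python
from h import *
go([.548,-.083,.143],0.01)
K=cal('wrist'); im=robot.capture('wrist'); z=im[:,:,::-1].copy()
for x,y in ((.548,-.083),(.548,-.083)): 
    b=place(box(-.017,.017,-.055,.055,.026,.026),.548,-.083,.01,.14)
    cv2.polylines(z,[np.round(cv2.convexHull(proj('w',b,K).astype(np.float32))).astype(int)],True,(0,0,255),1)
    b=place(box(-.16,0,-.05,.05,.13,.13),.665,-.092,-.077)
    cv2.polylines(z,[np.round(cv2.convexHull(proj('w',b,K).astype(np.float32))).astype(int)],True,(0,255,255),1)
cv2.imwrite('pics/w1.png',z)
```

```text
t 4.75 p [ 0.5467 -0.0831  0.2372] yawx 0.0049 z [-0.004  0.    -1.   ] g 1.001 F [-0.1  1.   0.7] j [-0.197 -0.153  1.677 -0.     1.621 -0.202]
tool d [ 0.0016 -0.0001  0.0942] shares [ 0.0033 -0.0002  0.1884] rows>= 1.5074106560201124
spin share total -0.0033913154707789443
```

View pics/w1.png

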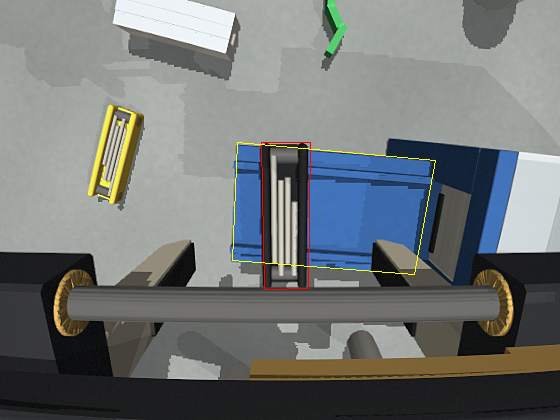

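Emit:
servo_tool(
  steps=[
    {"grip": 1,"slide": [0.003,0,0.06],"spin": 0},
    {"grip": 1,"slide": [0,0,0.06],"spin": 0},
    {"grip": 1,"slide": [0,0,0.04],"spin": 0},
    {"grip": 1,"slide": [0,0,0.028],"spin": 0},
    {"grip": 1,"slide": [0,0,0],"spin": 0},
    {"grip": -1,"slide": [0,0,0],"spin": 0},
    {"grip": -1,"slide": [0,0,0],"spin": 0},
    {"grip": -1,"slide": [0,0,0],"spin": 0},
    {"grip": -1,"slide": [0,0,0],"spin": 0},
    {"grip": -1,"slide": [0,0,0],"spin": 0},
    {"grip": -1,"slide": [0,0,0],"spin": 0},
  ],
)

```text
time_s: 6.18
ee_pos: [0.5483, -0.0815, 0.1456]
tcp_rot: [-0.0, 1.0, 0.001, -0.0]
force: [0.7, -0.2, -1.2]
gripper_width: 0.399
```

```bash
python3 -c "
from h import *
go([.548,-.083,.143],0.01)"
```

```text
t 6.17 p [ 0.5483 -0.0815  0.1456] yawx 0.003 z [-0.  0. -1.] g 0.399 F [ 0.7 -0.2 -1.2] j [-0.194 -0.119  1.795  0.     1.466 -0.197]
tool d [-0.0003  0.0015  0.0026] shares [-0.0005  0.0031  0.0053] rows>= 0.04913649551688909
spin share total -0.0046771373017012305
```

Emit:
servo_tool(
  steps=[
    {"grip": -1,"slide": [0,0,0],"spin": 0},
    {"grip": -1,"slide": [0,0,0],"spin": 0},
    {"grip": -1,"slide": [0,0,-0.02],"spin": 0},
    {"grip": -1,"slide": [0,0,-0.03],"spin": 0},
    {"grip": -1,"slide": [0,0,-0.05],"spin": 0},
    {"grip": -1,"slide": [0,0,-0.06],"spin": 0},
    {"grip": -1,"slide": [0,0,-0.06],"spin": 0},
    {"grip": -1,"slide": [0,0,0],"spin": 0},
  ],
)

```text
time_s: 7.18
ee_pos: [0.549, -0.0816, 0.2588]
tcp_rot: [0.0, 1.0, 0.001, 0.002]
force: [-0.3, 0.2, -2.9]
gripper_width: 0.361
```

```bash
python3 -c "
from h import *
go([.572,.333,.27],0.13)
im=robot.capture('wrist'); cv2.imwrite('pics/w2.png',im[:,:,::-1])"
```

```text
t 7.17 p [ 0.549  -0.0816  0.2588] yawx 0.003 z [ 0.004 -0.001 -1.   ] g 0.361 F [-0.3  0.2 -2.9] j [-0.194 -0.157  1.646  0.     1.648 -0.197]
tool d [ 0.0243 -0.4145 -0.0115] shares [ 0.0486 -0.829  -0.023 ] rows>= 6.646272763293045
spin share total -0.08466856551955404
```

View pics/w2.png

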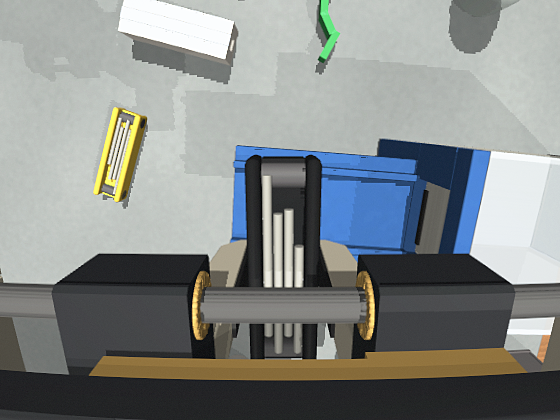

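Emit:
servo_tool(
  steps=[
    {"grip": -1,"slide": [0.005,-0.08,-0.01],"spin": 0},
    {"grip": -1,"slide": [0.005,-0.08,-0.01],"spin": 0},
    {"grip": -1,"slide": [0.005,-0.08,-0.01],"spin": 0},
    {"grip": -1,"slide": [0.005,-0.083,0],"spin": 0},
    {"grip": -1,"slide": [0.005,-0.083,0],"spin": 0},
    {"grip": -1,"slide": [0.005,-0.083,0],"spin": 0},
    {"grip": -1,"slide": [0.005,-0.083,0],"spin": 0},
    {"grip": -1,"slide": [0.005,-0.083,0],"spin": 0},
    {"grip": -1,"slide": [0.004,-0.083,0],"spin": 0},
    {"grip": -1,"slide": [0.004,-0.083,0],"spin": 0},
    {"grip": -1,"slide": [0,0,0],"spin": -0.085},
    {"grip": -1,"slide": [0,0,0],"spin": 0},
  ],
)

```text
time_s: 8.72
ee_pos: [0.5707, 0.3293, 0.269]
tcp_rot: [0.0, 0.998, 0.065, -0.001]
force: [-0.8, 0.7, -2.2]
gripper_width: 0.365
```

Run:
```python
from h import *
go([.572,.333,.126],0.13)
K=cal('wrist')
im=robot.capture('wrist'); z=im[:,:,::-1].copy()
sp=(.570,.332,.13,.12)
for b in (box(-.066,.086,-.083,.083,0,0),box(-.066,.086,-.083,.083,.055,.055),box(-.003,.003,-.003,.003,0,0)):
    cv2.polylines(z,[np.round(cv2.convexHull(proj('w',place(b,*sp),K).astype(np.float32))).astype(int)],True,(0,0,255),1)
cv2.imwrite('pics/w3.png',z)
im=robot.capture('scene'); z=im[:,:,::-1].copy(); cv2.imwrite('pics/s3.png',z[130:350,300:560].repeat(2,0).repeat(2,1))
```

```text
t 8.72 p [0.5707 0.3293 0.269 ] yawx 0.1306 z [-0.002 -0.001 -1.   ] g 0.365 F [-0.8  0.7 -2.2] j [ 0.485  0.074  1.406 -0.     1.664  0.354]
tool d [ 0.0021 -0.0036  0.143 ] shares [ 0.0041 -0.0072  0.286 ] rows>= 2.288584687466871
spin share total 0.000412577614813651
```

View pics/w3.png

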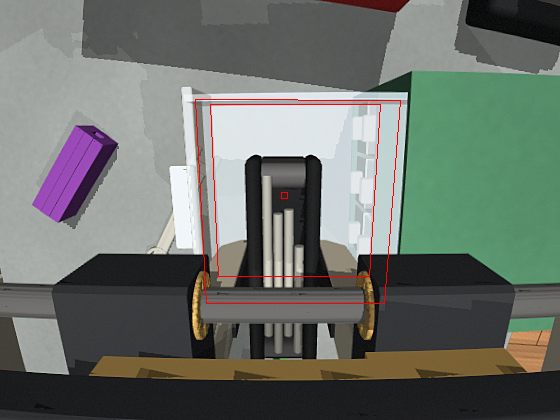

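View pics/s3.png

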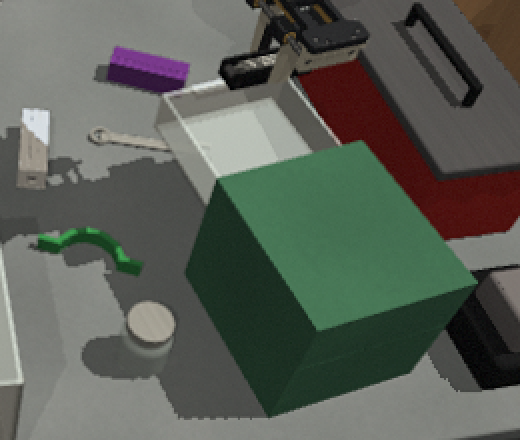

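Emit:
servo_tool(
  steps=[
    {"grip": -1,"slide": [0.004,-0.007,0.04],"spin": 0},
    {"grip": -1,"slide": [0,0,0.06],"spin": 0},
    {"grip": -1,"slide": [0,0,0.06],"spin": 0},
    {"grip": -1,"slide": [0,0,0.06],"spin": 0},
    {"grip": -1,"slide": [0,0,0.04],"spin": 0},
    {"grip": -1,"slide": [0,0,0],"spin": 0},
  ],
)

```text
time_s: 9.57
ee_pos: [0.572, 0.3323, 0.1386]
tcp_rot: [0.001, 0.998, 0.065, -0.001]
force: [-0.5, -0.6, -1.8]
gripper_width: 0.365
```

Emit:
servo_tool(
  steps=[
    {"grip": -1,"slide": [0,0,0.008],"spin": 0},
    {"grip": -1,"slide": [0,0,0],"spin": 0},
  ],
)

```text
time_s: 9.82
ee_pos: [0.5728, 0.333, 0.1374]
tcp_rot: [-0.0, 0.998, 0.065, 0.0]
force: [0.0, -0.7, -2.0]
gripper_width: 0.363
```

Emit:
servo_tool(
  steps=[
    {"grip": -1,"slide": [0,0,0.008],"spin": 0},
    {"grip": -1,"slide": [0,0,0],"spin": 0},
  ],
)

```text
time_s: 10.07
ee_pos: [0.5725, 0.3328, 0.1325]
tcp_rot: [0.0, 0.998, 0.065, -0.0]
force: [0.4, -0.1, -2.6]
gripper_width: 0.363
```

Emit:
servo_tool(
  steps=[
    {"grip": -1,"slide": [0,0,0.006],"spin": 0},
    {"grip": -1,"slide": [0,0,0],"spin": 0},
  ],
)

```text
time_s: 10.32
ee_pos: [0.5733, 0.333, 0.1316]
tcp_rot: [-0.0, 0.998, 0.065, 0.001]
force: [-0.8, -1.0, 10.3]
gripper_width: 0.363
```

Emit:
servo_tool(
  steps=[
    {"grip": 0.2,"slide": [0,0,0],"spin": 0},
    {"grip": 0.2,"slide": [0,0,0],"spin": 0},
    {"grip": 0.2,"slide": [0,0,0],"spin": 0},
    {"grip": 0.2,"slide": [0,0,0],"spin": 0},
  ],
)

```text
time_s: 10.82
ee_pos: [0.5725, 0.3328, 0.1295]
tcp_rot: [0.0, 0.998, 0.065, -0.0]
force: [-0.9, -0.1, 0.2]
gripper_width: 0.601
```

Emit:
servo_tool(
  steps=[
    {"grip": 0.2,"slide": [0,0,-0.03],"spin": 0},
    {"grip": 0.2,"slide": [0,0,-0.06],"spin": 0},
    {"grip": 0.2,"slide": [0,0,-0.06],"spin": 0},
    {"grip": 0.2,"slide": [0,0,-0.06],"spin": 0},
    {"grip": 0.2,"slide": [0,0,-0.06],"spin": 0},
    {"grip": 0.2,"slide": [0,0,-0.03],"spin": 0},
    {"grip": 0.2,"slide": [0,0,0],"spin": 0},
  ],
)

```text
time_s: 11.7
ee_pos: [0.5728, 0.333, 0.2807]
tcp_rot: [-0.0, 0.998, 0.065, 0.001]
force: [-0.0, 0.4, -0.1]
gripper_width: 0.599
```

Run:
```python
from h import *
go([.4335,.0925,.2],0.13)
im=robot.capture('wrist'); cv2.imwrite('pics/w4.png',im[:,:,::-1])
im=robot.capture('scene'); z=im[:,:,::-1].copy(); cv2.imwrite('pics/s4.png',z[130:350,300:560].repeat(2,0).repeat(2,1))
```

```text
t 11.7 p [0.5728 0.333  0.2807] yawx 0.1306 z [ 0.001  0.001 -1.   ] g 0.599 F [-0.   0.4 -0.1] j [0.488 0.078 1.382 0.    1.679 0.357]
tool d [-0.1695  0.2203  0.0803] shares [-0.339   0.4406  0.1607] rows>= 4.629747314430036
spin share total 0.00038234172751457535
```

View pics/w4.png

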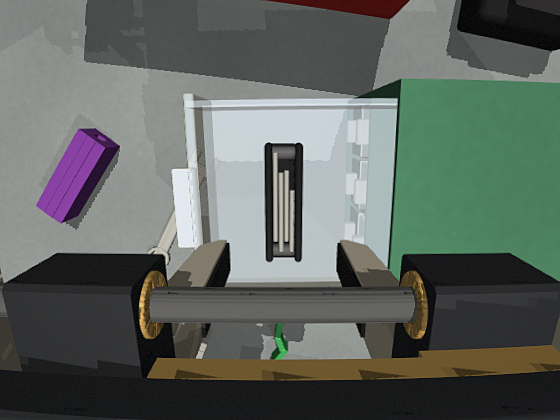

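View pics/s4.png

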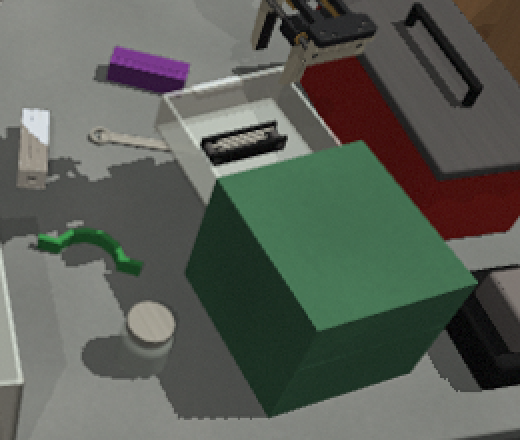

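Emit:
servo_tool(
  steps=[
    {"grip": 1,"slide": [0,0,0],"spin": -0.11},
    {"grip": 1,"slide": [0,0,0],"spin": -0.11},
    {"grip": 1,"slide": [0,0,0],"spin": -0.11},
    {"grip": 1,"slide": [0,0,0],"spin": -0.11},
    {"grip": 1,"slide": [0,0,0],"spin": -0.11},
    {"grip": 1,"slide": [0,0,0],"spin": -0.11},
    {"grip": 1,"slide": [0,0,0],"spin": -0.107},
    {"grip": 1,"slide": [0,0,0],"spin": 0},
  ],
)

```text
time_s: 12.8
ee_pos: [0.5724, 0.3327, 0.2783]
tcp_rot: [-0.0, 0.802, 0.597, -0.001]
force: [-0.5, -0.4, 0.2]
gripper_width: 1.001
```

Run:
```python
from h import *
go([.4335,.0925,.2],1.281)
```

```text
t 12.8 p [0.5724 0.3327 0.2783] yawx 1.2801 z [-0.002 -0.001 -1.   ] g 1.001 F [-0.5 -0.4  0.2] j [ 0.488  0.08   1.385 -0.     1.679 -0.792]
tool d [-0.2699 -0.0641  0.0787] shares [-0.5397 -0.1282  0.1574] rows>= 4.612975140319842
spin share total -0.0005827137828613438
```

Emit:
servo_tool(
  steps=[
    {"grip": 1,"slide": [-0.09,-0.021,0],"spin": 0},
    {"grip": 1,"slide": [-0.09,-0.021,0],"spin": 0},
    {"grip": 1,"slide": [-0.09,-0.021,0],"spin": 0},
    {"grip": 1,"slide": [-0.09,-0.021,0.03],"spin": 0},
    {"grip": 1,"slide": [-0.09,-0.022,0.06],"spin": 0},
    {"grip": 1,"slide": [-0.09,-0.022,0.06],"spin": 0},
    {"grip": 1,"slide": [0,0,0],"spin": 0},
  ],
)

```text
time_s: 13.68
ee_pos: [0.4322, 0.0906, 0.2021]
tcp_rot: [-0.001, 0.804, 0.595, -0.001]
force: [0.8, 0.7, 1.0]
gripper_width: 1.003
```

Run:
```python
from h import *
go([.4335,.0925,.017],1.281)
K=cal('wrist'); im=robot.capture('wrist'); z=im[:,:,::-1].copy()
for b in (box(-.06,.06,-.02,.02,.04,.04),box(-.06,.06,-.02,.02,.0,.0)):
    cv2.polylines(z,[np.round(cv2.convexHull(proj('w',place(b,.4335,.0925,-.29),K).astype(np.float32))).astype(int)],True,(0,0,255),1)
cv2.imwrite('pics/w5.png',z)
```

```text
t 13.68 p [0.4322 0.0906 0.2021] yawx 1.2744 z [-0.003 -0.001 -1.   ] g 1.003 F [0.8 0.7 1. ] j [ 0.149 -0.406  1.935 -0.     1.615 -1.126]
tool d [0.0025 0.0011 0.1851] shares [0.005  0.0022 0.3703] rows>= 2.9625309658110104
spin share total -0.004378673191701192
```

View pics/w5.png

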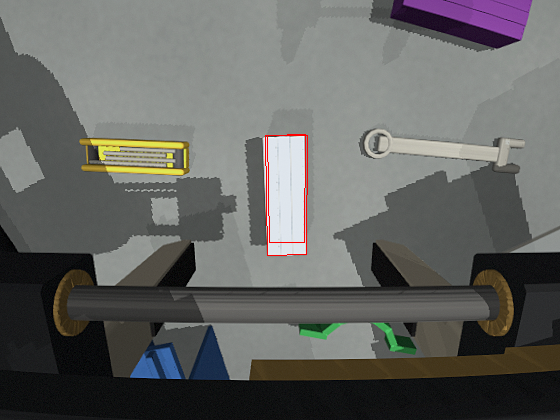

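Emit:
servo_tool(
  steps=[
    {"grip": 0.6,"slide": [0.005,0.002,0.06],"spin": -0.004},
    {"grip": 0.6,"slide": [0,0,0.1],"spin": 0},
    {"grip": 0.6,"slide": [0,0,0.1],"spin": 0},
    {"grip": 0.6,"slide": [0,0,0.06],"spin": 0},
    {"grip": 0.6,"slide": [0,0,0.05],"spin": 0},
    {"grip": 0.6,"slide": [0,0,0],"spin": 0},
  ],
)

```text
time_s: 14.48
ee_pos: [0.4355, 0.0951, 0.0187]
tcp_rot: [-0.001, 0.8, 0.6, -0.001]
force: [-0.2, -0.4, 1.0]
gripper_width: 0.803
```

Emit:
servo_tool(
  steps=[
    {"grip": -1,"slide": [0,0,0],"spin": 0},
    {"grip": -1,"slide": [0,0,0],"spin": 0},
    {"grip": -1,"slide": [0,0,0],"spin": 0},
    {"grip": -1,"slide": [0,0,0],"spin": 0},
    {"grip": -1,"slide": [0,0,0],"spin": 0},
  ],
)

```text
time_s: 15.1
ee_pos: [0.436, 0.0944, 0.0201]
tcp_rot: [0.0, 0.8, 0.6, 0.0]
force: [-2.1, -2.2, 6.4]
gripper_width: 0.429
```

Emit:
servo_tool(
  steps=[
    {"grip": -1,"slide": [0,0,-0.03],"spin": 0},
    {"grip": -1,"slide": [0,0,-0.06],"spin": 0},
    {"grip": -1,"slide": [0,0,-0.1],"spin": 0},
    {"grip": -1,"slide": [0,0,-0.1],"spin": 0},
    {"grip": -1,"slide": [0,0,-0.1],"spin": 0},
    {"grip": -1,"slide": [0,0,-0.04],"spin": 0},
    {"grip": -1,"slide": [0,0,0],"spin": 0},
  ],
)

```text
time_s: 15.98
ee_pos: [0.4359, 0.0945, 0.2351]
tcp_rot: [0.0, 0.8, 0.6, 0.001]
force: [-0.6, -0.3, -1.2]
gripper_width: 0.424
```

Run:
```python
from h import *
b=place(np.array([[-.085,0,0]]),.665,-.092,-.077)[0]; print(b)
go([b[0],b[1],.22],1.494)
K=cal('wrist'); im=robot.capture('wrist'); z=im[:,:,::-1].copy()
cv2.imwrite('pics/w6.png',z)
```

```text
[ 0.58025186 -0.08546147  0.        ]
t 15.97 p [0.4359 0.0945 0.2351] yawx 1.287 z [ 0.001  0.    -1.   ] g 0.424 F [-0.6 -0.3 -1.2] j [ 0.156 -0.403  1.88   0.     1.663 -1.131]
tool d [-0.1324  0.1889  0.0152] shares [-0.2648  0.3779  0.0304] rows>= 3.6992861532013936
spin share total -0.13802516628215397
```

View pics/w6.png

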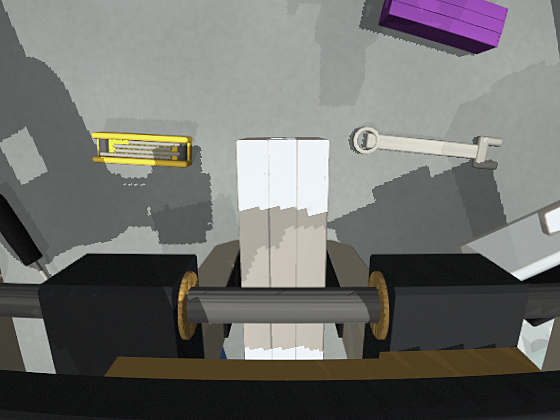

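Emit:
servo_tool(
  steps=[
    {"grip": -1,"slide": [0,0,0],"spin": -0.07},
    {"grip": -1,"slide": [0,0,0],"spin": -0.068},
    {"grip": -1,"slide": [0,0,0],"spin": 0},
  ],
)

```text
time_s: 16.4
ee_pos: [0.4353, 0.0944, 0.2325]
tcp_rot: [-0.001, 0.734, 0.679, -0.001]
force: [-0.3, -0.3, -1.9]
gripper_width: 0.427
```

Run:
```python
from h import *
go([.5803,-.0855,.22],1.494)
```

```text
t 16.4 p [0.4353 0.0944 0.2325] yawx 1.4934 z [-0.003 -0.    -1.   ] g 0.427 F [-0.3 -0.3 -1.9] j [ 0.156 -0.401  1.883  0.     1.663 -1.337]
tool d [-0.1681  0.1585  0.0122] shares [-0.3363  0.3171  0.0244] rows>= 3.702836221288505
spin share total -0.000395460487487546
```

Emit:
servo_tool(
  steps=[
    {"grip": -1,"slide": [-0.056,0.053,0],"spin": 0},
    {"grip": -1,"slide": [-0.056,0.053,0],"spin": 0},
    {"grip": -1,"slide": [-0.056,0.053,0],"spin": 0},
    {"grip": -1,"slide": [-0.056,0.053,0],"spin": 0},
    {"grip": -1,"slide": [-0.056,0.053,0],"spin": 0},
    {"grip": -1,"slide": [-0.056,0.052,0.02],"spin": 0},
    {"grip": -1,"slide": [0,0,0],"spin": 0},
  ],
)

```text
time_s: 17.27
ee_pos: [0.5811, -0.0867, 0.2216]
tcp_rot: [-0.002, 0.735, 0.678, -0.001]
force: [-1.0, 0.3, -2.0]
gripper_width: 0.427
```

Run:
```python
from h import *
go([.5803,-.0855,.15],1.494)
im=robot.capture('scene'); z=im[:,:,::-1].copy(); cv2.imwrite('pics/s7.png',cv2.resize(z[140:340,190:390],None,fx=3,fy=3,interpolation=2))
im=robot.capture('top'); z=im[:,:,::-1].copy(); cv2.imwrite('pics/t7.png',cv2.resize(z[120:270,200:390],None,fx=4,fy=4,interpolation=2))
```

```text
t 17.27 p [ 0.5811 -0.0867  0.2216] yawx 1.4894 z [-0.004  0.001 -1.   ] g 0.427 F [-1.   0.3 -2. ] j [-0.191 -0.072  1.628 -0.     1.59  -1.681]
tool d [ 0.0011 -0.0006  0.0716] shares [ 0.0023 -0.0011  0.1432] rows>= 1.1458752678123696
spin share total -0.003036701123181403
```

View pics/s7.png

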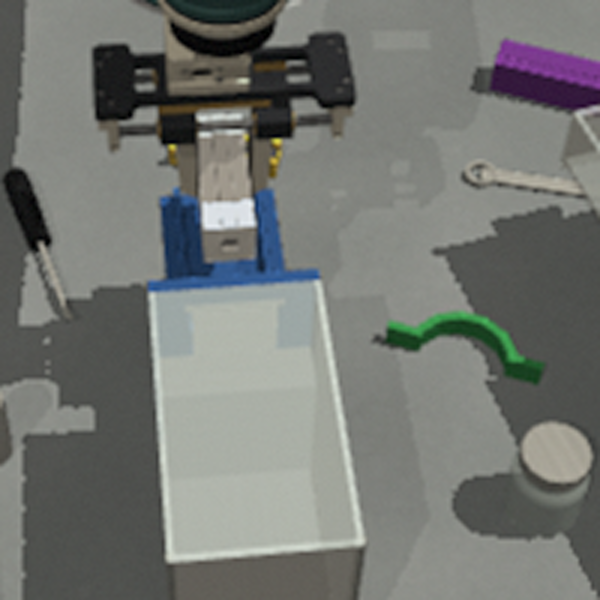

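View pics/t7.png

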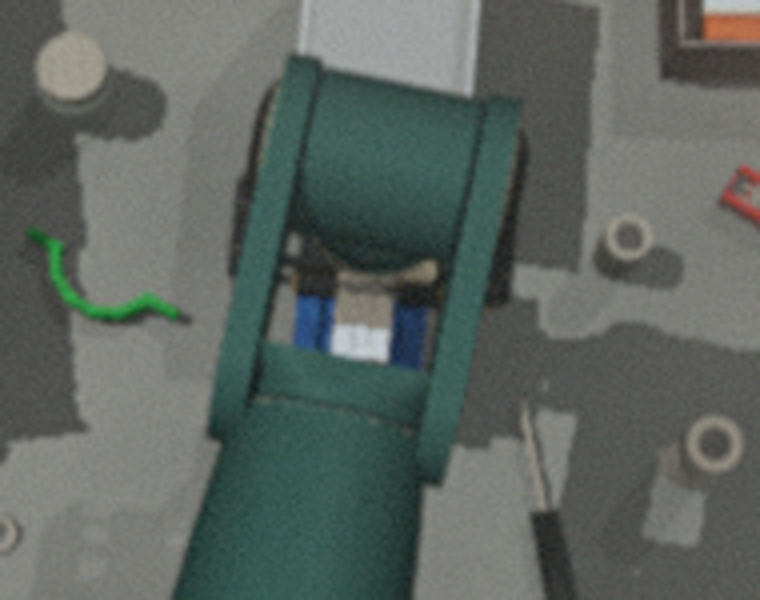

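Emit:
servo_tool(
  steps=[
    {"grip": -1,"slide": [0.002,-0.001,0.06],"spin": -0.003},
    {"grip": -1,"slide": [0,0,0.06],"spin": 0},
    {"grip": -1,"slide": [0,0,0.01],"spin": 0},
    {"grip": -1,"slide": [0,0,0],"spin": 0},
  ],
)

```text
time_s: 17.88
ee_pos: [0.5805, -0.0837, 0.1605]
tcp_rot: [0.0, 0.732, 0.681, 0.0]
force: [-1.0, 0.2, -1.3]
gripper_width: 0.427
```

Emit:
servo_tool(
  steps=[
    {"grip": -1,"slide": [0,0,0.008],"spin": 0},
    {"grip": -1,"slide": [0,0,0],"spin": 0},
  ],
)

```text
time_s: 18.12
ee_pos: [0.5806, -0.0841, 0.1562]
tcp_rot: [0.0, 0.732, 0.681, 0.0]
force: [0.2, 0.2, -2.0]
gripper_width: 0.429
```

Emit:
servo_tool(
  steps=[
    {"grip": -1,"slide": [0,0,0.006],"spin": 0},
    {"grip": -1,"slide": [0,0,0],"spin": 0},
  ],
)

```text
time_s: 18.38
ee_pos: [0.5804, -0.0841, 0.1525]
tcp_rot: [-0.0, 0.732, 0.681, -0.0]
force: [0.1, -0.4, -2.3]
gripper_width: 0.425
```

Emit:
servo_tool(
  steps=[
    {"grip": -1,"slide": [0,0,0.006],"spin": 0},
    {"grip": -1,"slide": [0,0,0],"spin": 0},
  ],
)

```text
time_s: 18.62
ee_pos: [0.5806, -0.0842, 0.1501]
tcp_rot: [0.0, 0.732, 0.681, 0.0]
force: [-1.2, -0.2, 4.1]
gripper_width: 0.428
```

Emit:
servo_tool(
  steps=[
    {"grip": 0.3,"slide": [0,0,0],"spin": 0},
    {"grip": 0.3,"slide": [0,0,0],"spin": 0},
    {"grip": 0.3,"slide": [0,0,0],"spin": 0},
    {"grip": 0.3,"slide": [0,0,-0.04],"spin": 0},
    {"grip": 0.3,"slide": [0,0,-0.08],"spin": 0},
    {"grip": 0.3,"slide": [0,0,-0.1],"spin": 0},
    {"grip": 0.3,"slide": [0,0,-0.1],"spin": 0},
    {"grip": 0.3,"slide": [0,0,0],"spin": 0},
  ],
)

```text
time_s: 19.62
ee_pos: [0.5812, -0.0843, 0.3156]
tcp_rot: [0.003, 0.732, 0.681, 0.002]
force: [-0.9, -0.5, -0.3]
gripper_width: 0.651
```

Run:
```python
from h import *
go([.5803,-.0855,.15],1.494)
K=cal('wrist'); im=robot.capture('wrist'); z=im[:,:,::-1].copy(); cv2.imwrite('pics/w8.png',z)
im=robot.capture('scene'); z=im[:,:,::-1].copy(); cv2.imwrite('pics/s8.png',cv2.resize(z[140:340,190:390],None,fx=3,fy=3,interpolation=2))
r=robot.masks_of('scene','tube')
for q in r: print(q['conf'],q['extent'])
```

```text
t 19.62 p [ 0.5812 -0.0843  0.3156] yawx 1.4985 z [ 0.007 -0.001 -1.   ] g 0.651 F [-0.9 -0.5 -0.3] j [-0.187 -0.089  1.493 -0.     1.73  -1.686]
tool d [-0.0011 -0.002   0.1656] shares [-0.0023 -0.004   0.3312] rows>= 2.6496912468612965
spin share total 0.002975884995001158
0.76 [259.0, 196.8, 17.1, 33.5]
0.63 [356.3, 155.5, 36.9, 21.8]
```

View pics/w8.png

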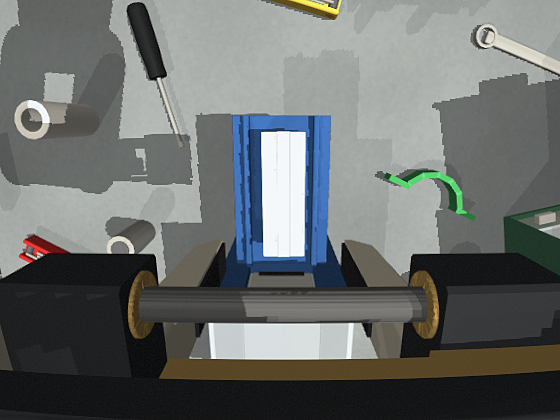

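View pics/s8.png

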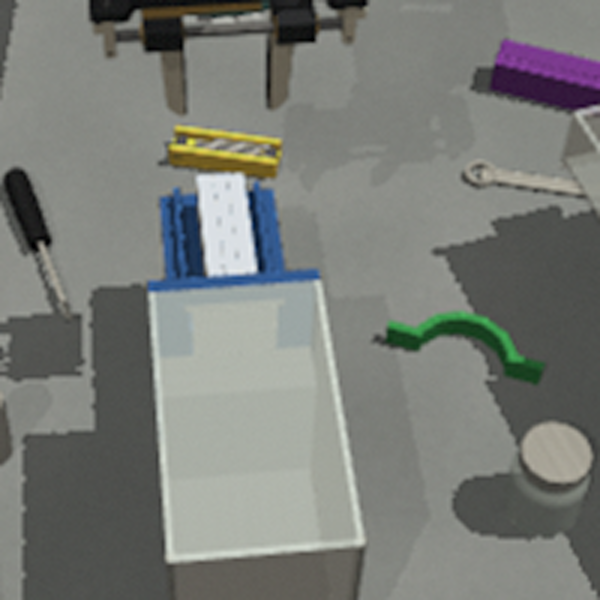

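Emit:
servo_tool(
  steps=[
    {"grip": -1,"slide": [0,0.1,-0.02],"spin": 0},
    {"grip": -1,"slide": [0,0.1,-0.02],"spin": 0},
    {"grip": -1,"slide": [0,0.1,-0.02],"spin": 0},
    {"grip": -1,"slide": [0,0.1,0],"spin": 0},
    {"grip": -1,"slide": [0,0.1,0],"spin": 0},
    {"grip": -1,"slide": [0,0.1,0],"spin": 0},
    {"grip": -1,"slide": [0,0,0],"spin": 0},
  ],
)

```text
time_s: 20.65
ee_pos: [0.8799, -0.1059, 0.332]
tcp_rot: [-0.003, 0.732, 0.681, -0.002]
force: [0.5, -0.4, -0.4]
gripper_width: 0.01
```

Run:
```python
from h import *
go([.95,-.0855,.35],1.494)
```

```text
t 20.65 p [ 0.8799 -0.1059  0.332 ] yawx 1.4986 z [-0.008  0.001 -1.   ] g 0.01 F [ 0.5 -0.4 -0.4] j [-0.149  0.644  0.588  0.     1.917 -1.647]
tool d [ 0.0254  0.0683 -0.0185] shares [ 0.0508  0.1367 -0.037 ] rows>= 1.203650384207634
spin share total 0.003067243913588591
```

Emit:
servo_tool(
  steps=[
    {"grip": -1,"slide": [0,0.06,0],"spin": 0},
    {"grip": -1,"slide": [0,0.06,0],"spin": 0},
    {"grip": -1,"slide": [0,0.06,0],"spin": 0},
  ],
)

```text
time_s: 21.02
ee_pos: [0.9537, -0.1108, 0.3348]
tcp_rot: [0.003, 0.732, 0.681, 0.003]
force: [21.1, -2.5, 65.6]
gripper_width: 0.004
```

Run:
```python
from h import *
go([.95,-.0855,.35],1.494)
```

```text
t 21.02 p [ 0.9537 -0.1108  0.3348] yawx 1.4984 z [ 0.008 -0.001 -1.   ] g 0.004 F [21.1 -2.5 65.6] j [-0.142  0.973  0.072  0.     2.089 -1.641]
tool d [ 0.025  -0.0054 -0.0152] shares [ 0.05   -0.0107 -0.0305] rows>= 0.47640384172082834
spin share total 0.0029614053788161363
```

Emit:
servo_tool(
  steps=[
    {"grip": -1,"slide": [0,0,0],"spin": 0},
  ],
)

```text
time_s: 21.15
ee_pos: [0.9544, -0.1109, 0.3253]
tcp_rot: [-0.002, 0.732, 0.681, -0.001]
force: [0.0, 0.3, -0.8]
gripper_width: 0.004
```

Run:
```python
from h import *
go([.95,-.0855,.35],1.494); print(np.round(robot.observe()['joint_vel'],3))
```

```text
t 21.15 p [ 0.9544 -0.1109  0.3253] yawx 1.4985 z [-0.004  0.001 -1.   ] g 0.004 F [ 0.   0.3 -0.8] j [-0.142  0.978  0.081  0.     2.087 -1.641]
tool d [ 0.025  -0.0063 -0.0246] shares [ 0.05   -0.0126 -0.0492] rows>= 0.5704397616661377
spin share total 0.0030270102644632444
[-0.001 -0.084 -0.057 -0.001 -0.024 -0.001]
```

Emit:
servo_tool(
  steps=[
    {"grip": -1,"slide": [0,0.01,0],"spin": 0},
    {"grip": -1,"slide": [0,0.01,0],"spin": 0},
    {"grip": -1,"slide": [0,0,0],"spin": 0},
  ],
)

```text
time_s: 21.52
ee_pos: [0.9567, -0.1107, 0.3346]
tcp_rot: [0.007, 0.732, 0.681, 0.006]
force: [0.3, 0.8, -0.1]
gripper_width: 0.006
```

Run:
```python
from h import *
go([.95,-.0855,.35],1.494); print(np.round(robot.observe()['joint_vel'],3))
```

```text
t 21.52 p [ 0.9567 -0.1107  0.3346] yawx 1.4985 z [ 0.017 -0.002 -1.   ] g 0.006 F [ 0.3  0.8 -0.1] j [-0.142  0.973  0.073  0.     2.079 -1.64 ]
tool d [ 0.0247 -0.0082 -0.0156] shares [ 0.0493 -0.0164 -0.0311] rows>= 0.4848676622085821
spin share total 0.0029812153913993575
[ 0.     0.012  0.003  0.001  0.003 -0.002]
```

Emit:
servo_tool(
  steps=[
    {"grip": -1,"slide": [0,0.02,0],"spin": 0},
    {"grip": -1,"slide": [0,0.02,0],"spin": 0},
    {"grip": -1,"slide": [0,0.02,0],"spin": 0},
    {"grip": -1,"slide": [0,0.02,0],"spin": 0},
  ],
)

```text
time_s: 22.02
ee_pos: [0.9707, -0.1106, 0.3181]
tcp_rot: [0.013, 0.732, 0.681, 0.011]
force: [1.1, 0.4, -0.1]
gripper_width: 0.006
```

Run:
```python
from h import *
go([.95,-.0855,.35],1.494); print(np.round(robot.observe()['joint_vel'],3))
```

```text
t 22.02 p [ 0.9707 -0.1106  0.3181] yawx 1.4985 z [ 0.035 -0.004 -0.999] g 0.006 F [ 1.1  0.4 -0.1] j [-1.400e-01  9.900e-01  7.300e-02  1.000e-03  2.043e+00 -1.638e+00]
tool d [ 0.0235 -0.0213 -0.0328] shares [ 0.047  -0.0426 -0.0655] rows>= 0.729261001835301
spin share total 0.0029698418037953367
[ 0.006  0.026  0.     0.    -0.069  0.004]
```

Emit:
servo_tool(
  steps=[
    {"grip": -1,"slide": [0,0.05,-0.04],"spin": 0},
    {"grip": -1,"slide": [0,0.06,-0.05],"spin": 0},
    {"grip": -1,"slide": [0,0.06,-0.05],"spin": 0},
    {"grip": -1,"slide": [0,0.06,-0.05],"spin": 0},
  ],
)

```text
time_s: 22.52
ee_pos: [0.974, -0.1065, 0.3661]
tcp_rot: [0.048, 0.731, 0.68, 0.041]
force: [1.0, 0.2, 0.5]
gripper_width: 0.006
```

Run:
```python
from h import *
go([.95,-.0855,.35],1.494); print(np.round(robot.observe()['joint_vel'],3))
```

```text
t 22.52 p [ 0.974  -0.1065  0.3661] yawx 1.4982 z [ 0.124 -0.014 -0.992] g 0.006 F [1.  0.2 0.5] j [-0.136  0.942  0.073  0.003  2.001 -1.633]
tool d [ 0.0192 -0.0273  0.0127] shares [ 0.0385 -0.0546  0.0253] rows>= 0.571469937119793
spin share total 0.00281823235089614
[ 0.009 -0.099  0.     0.006 -0.085  0.008]
```

Emit:
servo_tool(
  steps=[
    {"grip": -1,"slide": [0,0.09,-0.07],"spin": 0},
    {"grip": -1,"slide": [0,0.09,-0.07],"spin": 0},
    {"grip": -1,"slide": [0,0.09,-0.07],"spin": 0},
    {"grip": -1,"slide": [0,0.09,-0.07],"spin": 0},
  ],
)

```text
time_s: 23.02
ee_pos: [0.9749, -0.1005, 0.4393]
tcp_rot: [0.098, 0.726, 0.675, 0.085]
force: [0.5, 0.0, -0.2]
gripper_width: 0.006
```

Run:
```python
from h import *
go([.95,-.0855,.35],1.494); print(np.round(robot.observe()['joint_vel'],3))
```

```text
t 23.02 p [ 0.9749 -0.1005  0.4393] yawx 1.4974 z [ 0.256 -0.028 -0.966] g 0.006 F [ 0.5  0.  -0.2] j [-0.131  0.871  0.073  0.006  1.937 -1.626]
tool d [ 0.014  -0.048   0.0795] shares [ 0.028 -0.096  0.159] rows>= 1.5028795831827098
spin share total 0.0022453811496199925
[ 0.008 -0.152  0.001  0.007 -0.119  0.013]
```

Emit:
servo_tool(
  steps=[
    {"grip": -1,"slide": [0,0.1,-0.06],"spin": 0},
    {"grip": -1,"slide": [0,0.1,-0.06],"spin": 0},
    {"grip": -1,"slide": [0,0.1,-0.06],"spin": 0},
    {"grip": -1,"slide": [0,0.1,-0.06],"spin": 0},
    {"grip": -1,"slide": [0,0.1,-0.06],"spin": 0},
    {"grip": -1,"slide": [0,0.1,-0.06],"spin": 0},
  ],
)

```text
time_s: 23.78
ee_pos: [0.9748, -0.0923, 0.5459]
tcp_rot: [0.177, 0.712, 0.662, 0.154]
force: [-0.0, -0.4, 0.2]
gripper_width: 0.008
```

Run:
```python
from h import *
go([.95,-.0855,.35],1.494); print(np.round(robot.observe()['joint_vel'],3))
```

```text
t 23.77 p [ 0.9748 -0.0923  0.5459] yawx 1.4954 z [ 0.453 -0.047 -0.89 ] g 0.008 F [-0.  -0.4  0.2] j [-0.123  0.775  0.073  0.009  1.82  -1.618]
tool d [ 0.0078 -0.1117  0.1628] shares [ 0.0156 -0.2233  0.3256] rows>= 3.1608348473149586
spin share total 0.000910070801895202
[ 0.008 -0.146 -0.003  0.003 -0.139  0.01 ]
```

Emit:
servo_tool(
  steps=[
    {"grip": -1,"slide": [0,0.1,-0.04],"spin": 0},
    {"grip": -1,"slide": [0,0.1,-0.04],"spin": 0},
    {"grip": -1,"slide": [0,0.1,-0.04],"spin": 0},
    {"grip": -1,"slide": [0,0.1,-0.04],"spin": 0},
    {"grip": -1,"slide": [0,0.1,-0.04],"spin": 0},
    {"grip": -1,"slide": [0,0,0],"spin": 0},
  ],
)

```text
time_s: 24.52
ee_pos: [0.9768, -0.087, 0.6216]
tcp_rot: [0.237, 0.694, 0.647, 0.208]
force: [0.2, 0.3, -0.4]
gripper_width: 0.003
```

Run:
```python
from h import *
s=robot.observe();R=Rq(s['tcp_rot']);print(R.round(3), np.degrees(np.arccos(-R[2,2])))
go([.48,-.078,.36],1.494)
```

```text
[[ 0.077  0.799  0.596]
 [ 0.997 -0.051 -0.06 ]
 [-0.017  0.599 -0.801]] 36.7876841957634
t 24.52 p [ 0.9768 -0.087   0.6216] yawx 1.4936 z [ 0.596 -0.06  -0.801] g 0.003 F [ 0.2  0.3 -0.4] j [-0.118  0.716  0.073  0.011  1.711 -1.613]
tool d [-0.0248 -0.5542 -0.087 ] shares [-0.0495 -1.1084 -0.174 ] rows>= 8.984877900105369
spin share total -0.0002446358143837202
```

Emit:
servo_tool(
  steps=[
    {"grip": -1,"slide": [-0.004,-0.05,-0.01],"spin": 0},
    {"grip": -1,"slide": [-0.004,-0.09,-0.015],"spin": 0},
    {"grip": -1,"slide": [-0.004,-0.09,-0.015],"spin": 0},
    {"grip": -1,"slide": [-0.004,-0.09,-0.015],"spin": 0},
  ],
)

```text
time_s: 25.02
ee_pos: [0.864, -0.0861, 0.5636]
tcp_rot: [0.236, 0.695, 0.647, 0.207]
force: [0.7, 0.3, 1.3]
gripper_width: 0.005
```

Run:
```python
from h import *
s=robot.observe();R=Rq(s['tcp_rot']);print(R.round(3), np.degrees(np.arccos(-R[2,2])))
go([.485,-.078,.36],1.494)
```

```text
[[ 0.077  0.802  0.593]
 [ 0.997 -0.051 -0.06 ]
 [-0.017  0.596 -0.803]] 36.57922186223525
t 25.02 p [ 0.864  -0.0861  0.5636] yawx 1.4938 z [ 0.593 -0.06  -0.803] g 0.005 F [0.7 0.3 1.3] j [-0.136  0.224  0.856  0.021  1.424 -1.632]
tool d [-0.0175 -0.4255 -0.0618] shares [-0.035  -0.851  -0.1235] rows>= 6.885170543860348
spin share total -0.00014247354332116066
```

Tilt is kept on retreat. Continue to the approach point.

Emit:
servo_tool(
  steps=[
    {"grip": -1,"slide": [-0.004,-0.09,-0.013],"spin": 0},
    {"grip": -1,"slide": [-0.004,-0.09,-0.013],"spin": 0},
    {"grip": -1,"slide": [-0.004,-0.09,-0.013],"spin": 0},
    {"grip": -1,"slide": [-0.004,-0.09,-0.013],"spin": 0},
    {"grip": -1,"slide": [-0.004,-0.09,-0.013],"spin": 0},
    {"grip": -1,"slide": [-0.004,-0.09,-0.013],"spin": 0},
    {"grip": -1,"slide": [-0.004,-0.09,-0.013],"spin": 0},
    {"grip": -1,"slide": [-0.004,-0.09,-0.013],"spin": 0},
    {"grip": -1,"slide": [-0.003,-0.09,-0.013],"spin": 0},
    {"grip": -1,"slide": [0,0,0],"spin": 0},
  ],
)

```text
time_s: 26.28
ee_pos: [0.5027, -0.0793, 0.37]
tcp_rot: [0.236, 0.695, 0.647, 0.207]
force: [0.3, 0.1, 1.2]
gripper_width: 0.005
```

Run:
```python
from h import *
s=robot.observe();R=Rq(s['tcp_rot']);print(np.degrees(np.arccos(-R[2,2])))
go([.483,-.078,.2],1.494)
go([.483,-.078,.142],1.494)
K=cal('wrist'); im=robot.capture('wrist'); z=im[:,:,::-1].copy(); cv2.imwrite('pics/w9.png',z)
im=robot.capture('scene'); z=im[:,:,::-1].copy(); cv2.imwrite('pics/s9.png',cv2.resize(z[100:340,170:390],None,fx=2.5,fy=2.5,interpolation=2))
```

```text
36.62825640642197
t 26.27 p [ 0.5027 -0.0793  0.37  ] yawx 1.4931 z [ 0.594 -0.06  -0.803] g 0.005 F [0.3 0.1 1.2] j [-0.264 -0.674  1.928  0.102  1.256 -1.763]
tool d [ 0.0027 -0.1172  0.1246] shares [ 0.0054 -0.2344  0.2493] rows>= 2.737639538446126
spin share total -0.0005726762904646835
t 26.27 p [ 0.5027 -0.0793  0.37  ] yawx 1.4931 z [ 0.594 -0.06  -0.803] g 0.005 F [0.3 0.1 1.2] j [-0.264 -0.674  1.928  0.102  1.256 -1.763]
tool d [ 0.0037 -0.1518  0.1712] shares [ 0.0075 -0.3036  0.3424] rows>= 3.661013253863089
spin share total -0.0005726762904646835
```

View pics/w9.png

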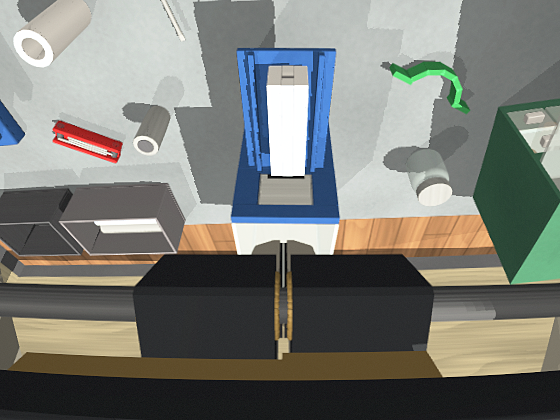

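View pics/s9.png

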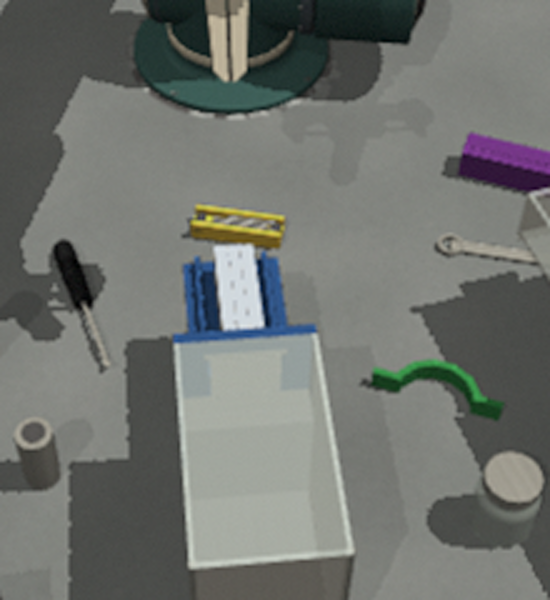

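Emit:
servo_tool(
  steps=[
    {"grip": -1,"slide": [0.001,-0.04,0.04],"spin": 0},
    {"grip": -1,"slide": [0.001,-0.06,0.065],"spin": 0},
    {"grip": -1,"slide": [0.001,-0.06,0.065],"spin": 0},
    {"grip": -1,"slide": [0.001,-0.06,0.065],"spin": 0},
    {"grip": -1,"slide": [0.001,-0.04,0.045],"spin": 0},
    {"grip": -1,"slide": [0.001,-0.02,0.025],"spin": 0},
    {"grip": -1,"slide": [0,0,0],"spin": 0},
  ],
)

```text
time_s: 27.25
ee_pos: [0.4834, -0.0782, 0.1646]
tcp_rot: [0.236, 0.695, 0.647, 0.207]
force: [0.0, -0.2, 0.4]
gripper_width: 0.003
```

Run:
```python
from h import *
s=robot.observe();R=Rq(s['tcp_rot']);print(np.degrees(np.arccos(-R[2,2])))
go([.483,-.078,.142],1.494)
K=cal('wrist'); im=robot.capture('wrist'); z=im[:,:,::-1].copy(); cv2.imwrite('pics/w10.png',z)
```

```text
36.55368471456716
t 27.25 p [ 0.4834 -0.0782  0.1646] yawx 1.494 z [ 0.593 -0.059 -0.803] g 0.003 F [ 0.  -0.2  0.4] j [-0.278 -0.749  2.296  0.128  0.968 -1.816]
tool d [ 0.0005 -0.0138  0.0179] shares [ 0.001  -0.0275  0.0358] rows>= 0.36174029989527445
spin share total 4.383516512736681e-07
```

View pics/w10.png

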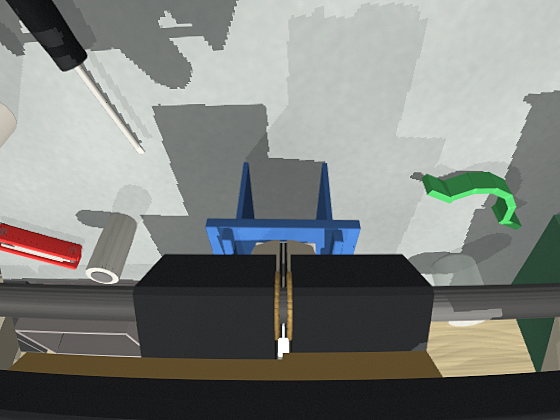

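Emit:
servo_tool(
  steps=[
    {"grip": -1,"slide": [0,-0.014,0.018],"spin": 0},
    {"grip": -1,"slide": [0,-0.013,0.018],"spin": 0},
    {"grip": -1,"slide": [0,0,0],"spin": 0},
  ],
)

```text
time_s: 27.68
ee_pos: [0.4827, -0.0785, 0.1412]
tcp_rot: [0.235, 0.695, 0.647, 0.207]
force: [0.4, 0.9, 0.3]
gripper_width: 0.006
```

```bash
cat >> h.py <<'E'
BX=np.array([.665,-.092,0]);BY=-.077
def binp():
    s=robot.observe();R=Rq(s['tcp_rot']);p=np.array(s['ee_pos']);q=place(np.array([p-BX]),0,0,-BY)[0]
    print('t',round(s['time_s'],2),'bin',q.round(4),'tilt',np.degrees(np.arccos(-R[2,2])).round(2),'F',np.round(s['force'],1),'j',np.round(s['joint_pos'],3))
    for nm,tgt in (('x+100',q+[.1,0,0]),('c',[q[0],0,q[2]])):
        d=R.T@(place(np.array([np.array(tgt)-q]),0,0,BY)[0]); print(nm,(d/.5).round(4))
E
python3 -c "
from h import *
binp()"
```

```text
t 27.68 bin [-0.1828 -0.0006  0.1412] tilt 36.54 F [0.4 0.9 0.3] j [-0.279 -0.741  2.33   0.133  0.927 -1.824]
x+100 [-0.      0.1607  0.119 ]
c [ 0.0012  0.     -0.    ]
```

Emit:
servo_tool(
  steps=[
    {"grip": -1,"slide": [0,0.04,0.0296],"spin": 0},
    {"grip": -1,"slide": [0,0.04,0.0296],"spin": 0},
    {"grip": -1,"slide": [0,0.04,0.0296],"spin": 0},
    {"grip": -1,"slide": [0,0.04,0.0296],"spin": 0},
    {"grip": -1,"slide": [0,0,0],"spin": 0},
  ],
)

```text
time_s: 28.3
ee_pos: [0.5828, -0.0862, 0.1423]
tcp_rot: [0.236, 0.695, 0.647, 0.207]
force: [0.1, 1.0, -0.6]
gripper_width: 0.005
```

Run:
```python
from h import *
binp()
im=robot.capture('scene'); z=im[:,:,::-1].copy(); cv2.imwrite('pics/s11.png',cv2.resize(z[140:340,190:390],None,fx=3,fy=3,interpolation=2))
```

```text
t 28.3 bin [-0.0824 -0.0005  0.1423] tilt 36.56 F [ 0.1  1.  -0.6] j [-0.23  -0.435  2.149  0.108  0.796 -1.78 ]
x+100 [-1.000e-04  1.607e-01  1.191e-01]
c [ 0.0011  0.     -0.    ]
```

View pics/s11.png

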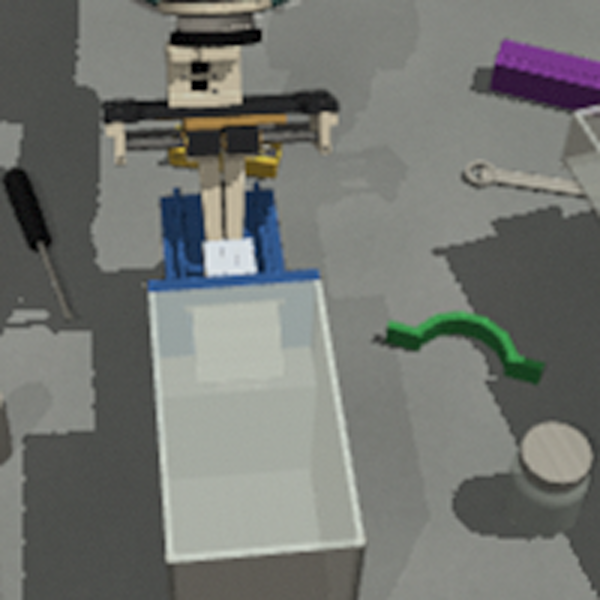

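Emit:
servo_tool(
  steps=[
    {"grip": -1,"slide": [0,0.032,0.024],"spin": 0},
    {"grip": -1,"slide": [0,0.032,0.024],"spin": 0},
    {"grip": -1,"slide": [0,0.032,0.024],"spin": 0},
    {"grip": -1,"slide": [0,0.024,0.018],"spin": 0},
    {"grip": -1,"slide": [0,0,0],"spin": 0},
  ],
)

```text
time_s: 28.98
ee_pos: [0.657, -0.092, 0.1423]
tcp_rot: [0.236, 0.695, 0.647, 0.207]
force: [-0.1, 0.4, -0.1]
gripper_width: 0.001
```

Run:
```python
from h import *
binp()
im=robot.capture('scene'); z=im[:,:,::-1].copy(); cv2.imwrite('pics/s12.png',cv2.resize(z[140:340,190:390],None,fx=3,fy=3,interpolation=2))
```

```text
t 28.98 bin [-0.008  -0.0007  0.1423] tilt 36.61 F [-0.1  0.4 -0.1] j [-0.206 -0.243  2.007  0.093  0.744 -1.754]
x+100 [-0.      0.1606  0.1192]
c [ 0.0013  0.     -0.    ]
```

View pics/s12.png

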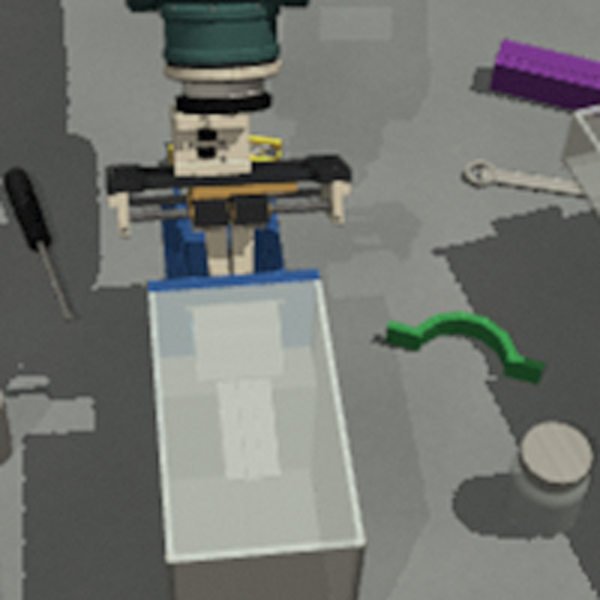

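Emit:
servo_tool(
  steps=[
    {"grip": -1,"slide": [0,0.012,0.009],"spin": 0},
    {"grip": -1,"slide": [0,0.012,0.009],"spin": 0},
    {"grip": -1,"slide": [0,0.008,0.006],"spin": 0},
    {"grip": -1,"slide": [0,0,0],"spin": 0},
  ],
)

```text
time_s: 29.52
ee_pos: [0.6773, -0.0936, 0.1422]
tcp_rot: [0.236, 0.695, 0.647, 0.207]
force: [1.1, -0.2, -0.0]
gripper_width: 0.008
```

Run:
```python
from h import *
binp()
im=robot.capture('scene'); z=im[:,:,::-1].copy(); cv2.imwrite('pics/s13.png',cv2.resize(z[140:340,190:390],None,fx=3,fy=3,interpolation=2))
```

```text
t 29.52 bin [ 0.0124 -0.0007  0.1422] tilt 36.62 F [ 1.1 -0.2 -0. ] j [-0.201 -0.194  1.966  0.09   0.735 -1.748]
x+100 [0.     0.1605 0.1193]
c [ 0.0013  0.     -0.    ]
```

View pics/s13.png

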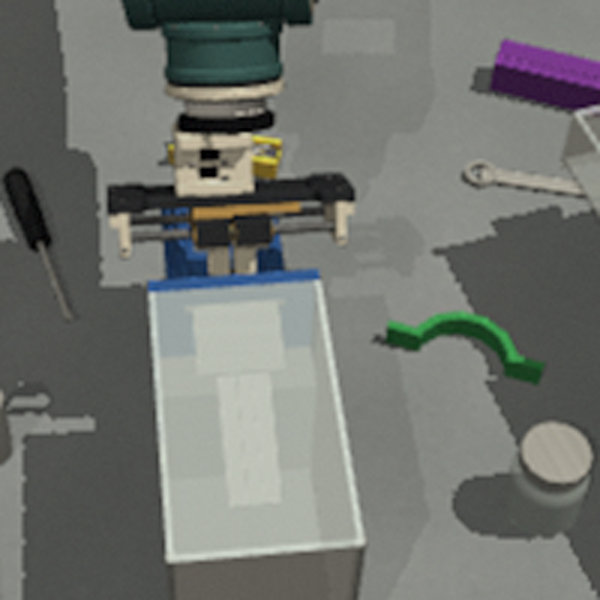

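Emit:
servo_tool(
  steps=[
    {"grip": -1,"slide": [0,0.008,0.006],"spin": 0},
    {"grip": -1,"slide": [0,0.004,0.003],"spin": 0},
    {"grip": -1,"slide": [0,0,0],"spin": 0},
  ],
)

```text
time_s: 29.95
ee_pos: [0.6845, -0.0941, 0.1421]
tcp_rot: [0.236, 0.695, 0.647, 0.207]
force: [-0.8, 1.2, -0.3]
gripper_width: 0.005
```

Run:
```python
from h import *
binp()
im=robot.capture('scene'); z=im[:,:,::-1].copy(); cv2.imwrite('pics/s14.png',cv2.resize(z[140:340,190:390],None,fx=3,fy=3,interpolation=2))
```

```text
t 29.95 bin [ 0.0196 -0.0006  0.1421] tilt 36.61 F [-0.8  1.2 -0.3] j [-0.199 -0.177  1.951  0.088  0.732 -1.745]
x+100 [-0.      0.1606  0.1192]
c [ 0.0013  0.     -0.    ]
```

View pics/s14.png

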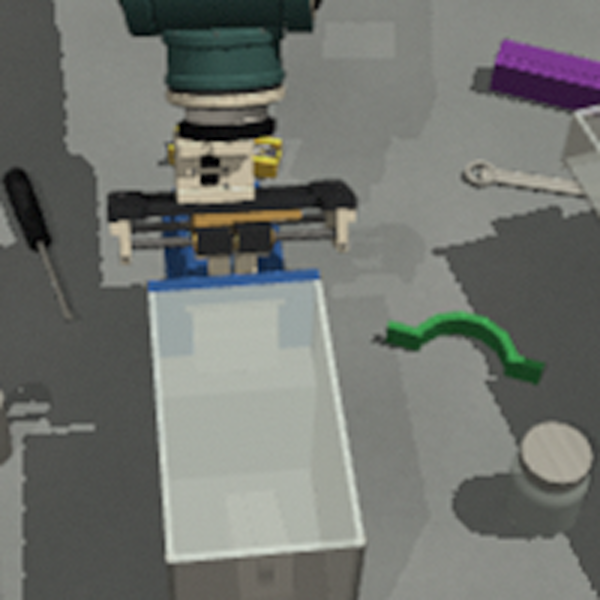

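Emit:
servo_tool(
  steps=[
    {"grip": -1,"slide": [0,-0.04,-0.03],"spin": 0},
    {"grip": -1,"slide": [0,-0.06,-0.0445],"spin": 0},
    {"grip": -1,"slide": [0,-0.06,-0.0445],"spin": 0},
    {"grip": -1,"slide": [0,-0.06,-0.0445],"spin": 0},
    {"grip": -1,"slide": [0,-0.06,-0.0445],"spin": 0},
    {"grip": -1,"slide": [0,-0.02,-0.06],"spin": 0},
    {"grip": -1,"slide": [0,0,-0.08],"spin": 0},
    {"grip": -1,"slide": [0,0,-0.06],"spin": 0},
    {"grip": -1,"slide": [0,0,0],"spin": 0},
  ],
)

```text
time_s: 31.12
ee_pos: [0.4586, -0.0777, 0.2185]
tcp_rot: [0.233, 0.696, 0.648, 0.205]
force: [0.3, 0.7, -0.3]
gripper_width: 0.009
```

Run:
```python
from h import *
binp()
im=robot.capture('scene'); z=im[:,:,::-1].copy(); cv2.imwrite('pics/s15.png',z); cv2.imwrite('pics/s15z.png',cv2.resize(z[180:380,200:350],None,fx=3,fy=3,interpolation=2))
im=robot.capture('top'); z=im[:,:,::-1].copy(); cv2.imwrite('pics/t15.png',z)
for t in('tube','hexset'):
  for c in('scene','top'):
    for q in robot.masks_of(c,t): print(c,t,round(q['conf'],2),q['extent'])
im=robot.capture('wrist'); cv2.imwrite('pics/w15.png',im[:,:,::-1])
```

```text
t 31.12 bin [-0.2069 -0.0016  0.2185] tilt 36.19 F [ 0.3  0.7 -0.3] j [-0.299 -0.83   2.247  0.132  1.106 -1.821]
x+100 [-1.000e-04  1.614e-01  1.181e-01]
c [ 0.0032  0.     -0.    ]
scene tube 0.69 [355.2, 154.8, 39.8, 20.7]
scene tube 0.33 [378.6, 160.6, 90.5, 72.1]
top tube 0.77 [141.9, 270.6, 40.4, 34.2]
top tube 0.48 [274.0, 88.6, 51.4, 134.5]
scene hexset 0.88 [248.9, 182.2, 36.4, 14.9]
scene hexset 0.75 [107.8, 290.4, 44.0, 35.3]
scene hexset 0.63 [343.4, 196.4, 39.1, 6.3]
top hexset 0.72 [352.5, 174.5, 13.3, 14.5]
top hexset 0.65 [380.1, 161.4, 32.4, 26.3]
top hexset 0.62 [134.0, 189.4, 37.2, 13.6]
```

View pics/s15.png

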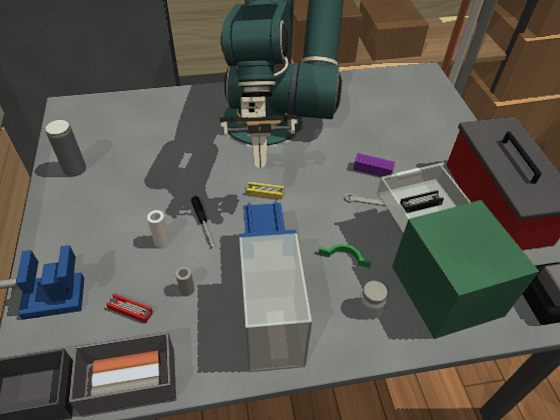

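View pics/s15z.png

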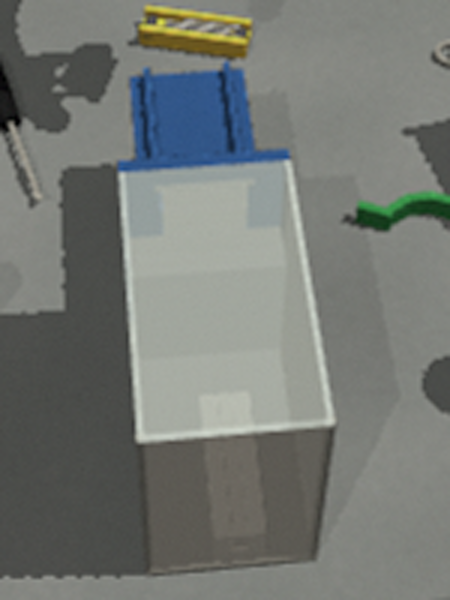

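View pics/w15.png

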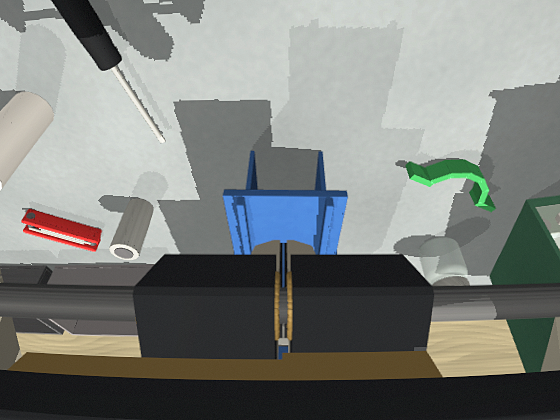

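View pics/t15.png

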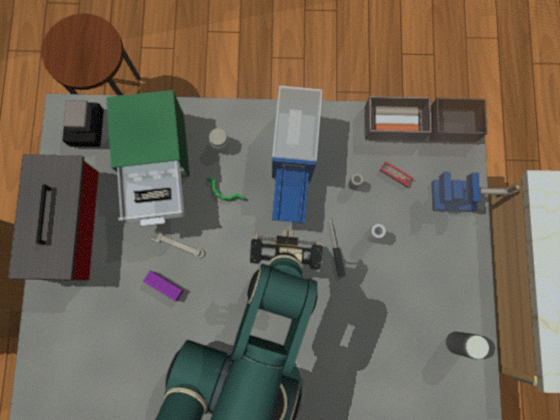

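Emit:
servo_tool(
  steps=[
    {"grip": -1,"slide": [0,0.032,0.0],"spin": 0},
    {"grip": -1,"slide": [0,0.032,0.0],"spin": 0},
    {"grip": -1,"slide": [0,0,0],"spin": 0},
    {"grip": -1,"slide": [0,0,0],"spin": 0},
    {"grip": -1,"slide": [0,0,0],"spin": 0},
  ],
)

```text
time_s: 32.1
ee_pos: [0.4836, -0.0791, 0.235]
tcp_rot: [0.232, 0.696, 0.648, 0.205]
force: [0.1, 0.7, -0.5]
gripper_width: 0.009
```

Run:
```python
from h import *
binp()
im=robot.capture('scene'); z=im[:,:,::-1].copy()
a=cv2.imread('pics/scene1.png'); b=cv2.imread('pics/s15.png')
L=[place(box(-.016,.016,-.02,.02,.0,.0)+[.2,0,0],.665,-.092,-.077)]
c=[x[190:380,210:330] for x in (a,z)]
d=np.hstack([cv2.resize(x,None,fx=3,fy=3,interpolation=2) for x in c])
cv2.imwrite('pics/cmp.png',d)
x=b[190:380,235:315].astype(int)-z[190:380,235:315]; print('diff s15 vs now',np.abs(x).mean(), np.abs(x).max())
for P in ([.13,0,.0],[.05,0,.13],[.05,.033,.13],[.05,-.033,.13],[.01,0,.134],[.235,0,.006],[.235,0,.215],[.2,0,.12]): print(P,proj('scene',place(np.array([P]),.665,-.092,-.077)).round(1), (3*(proj('scene',place(np.array([P]),.665,-.092,-.077))-[210,190])).round())
```

```text
t 32.1 bin [-0.1818 -0.001   0.235 ] tilt 36.04 F [ 0.1  0.7 -0.5] j [-0.28  -0.752  2.182  0.12   1.093 -1.801]
x+100 [-0.0002  0.1617  0.1176]
c [ 0.0021  0.     -0.    ]
diff s15 vs now 1.1108552631578947 62
[0.13, 0, 0.0] [[272.9 327. ]] [[189. 411.]]
[0.05, 0, 0.13] [[270.1 269.7]] [[180. 239.]]
[0.05, 0.033, 0.13] [[284.1 268.6]] [[222. 236.]]
[0.05, -0.033, 0.13] [[256.1 270.8]] [[138. 242.]]
[0.01, 0, 0.134] [[268.6 254.8]] [[176. 194.]]
[0.235, 0, 0.006] [[277.4 367.6]] [[202. 533.]]
[0.235, 0, 0.215] [[279.1 323.8]] [[207. 401.]]
[0.2, 0, 0.12] [[276.6 330.2]] [[200. 421.]]
```

View pics/cmp.png

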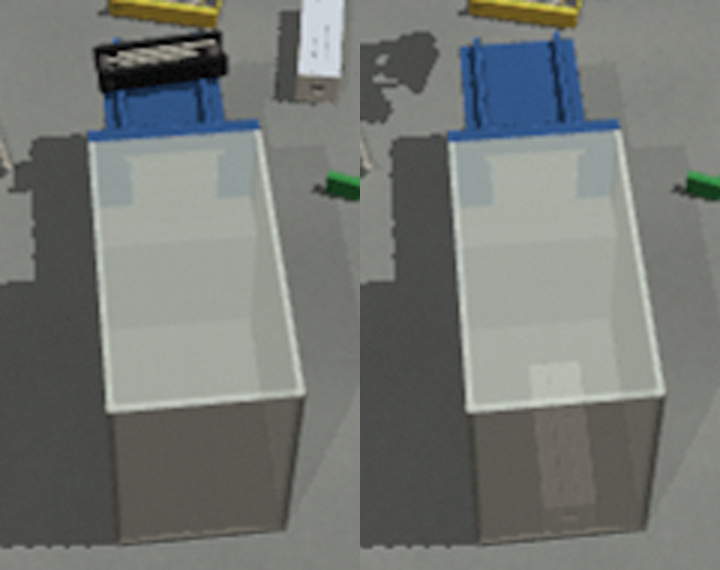

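Run:
```python
from h import *
b=place(box(-.06,.06,-.02,.02,.006,.046)+[.17,0,0],.665,-.092,-.077)
print((3*(proj('scene',b)-[210,190])).round())
print(robot.sign_off())
```

```text
[[162. 387.]
 [162. 363.]
 [211. 383.]
 [212. 359.]
 [175. 529.]
 [176. 507.]
 [227. 524.]
 [229. 502.]]
the job is handed in; nothing more can be done
None
```

I carried out both parts and handed the job in at about 32 s; the hand-in gives no verdict.

- **Hex key set:** I lifted it off the ledge and lowered it until it touched the drawer floor with about 10 N, then released it. The last pictures show it lying inside the drawer.
- **Square tube:** I laid it on the cleared ledge. The moves had no command to tilt the tool, so I drove the arm against its reach limit until the tool leaned 36.6° forward. The shut fingers then pushed the tube under the flap until it tipped off the inner shelf, with the fingertips about 20 mm inside the face.
- **Last checks:**
  - The tube lies flat on the bin floor. A model of it in that position matches the picture to a few pixels, which puts its centre about 26 mm above the bench.
  - The bin's front and flap look the same as in the first picture, so I take the flap as shut. I did not measure its angle.
  - The arm touches nothing, and the other loose things look unmoved.

Three things did not go cleanly:

- The wrist force briefly read about 65–70 N when the arm stopped hard at full stretch; the limit is 120 N.
- One joint (the second) came right up to its range limit (-0.83 rad) while I backed out, so I moved it off again.
- At the end the tube detector no longer found the tube inside the bin, so its position comes from the picture alone.

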